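# Find two open sleeves by probing and run them into the dryer

## Task

Four or five washed blue tube sleeves stand on the black mat: at least two are bored right through, but some may have a rubber cushion closing the bottom, and from outside they look alike. Use the red-headed probe pin to find two through-bored ones, draw the dryer's carriage out from under its clear hood, stand one of them fully down over each of the carriage's two air nozzles, and then push the loaded carriage fully home. Finish with all the other sleeves standing upright in the yellow tray and the pin back in its stand down to its head, and do not disturb the wash bottle, the beaker or the green box.

Things in the scene. Friction and masses are not known exactly. Their poses are not given: they have to be found in the camera images.
- sleeve_a: Blue plastic tube sleeve, an upright ring 42 mm across and 36 mm tall with a central bore 14 mm across. Bore either open right through, or blind: closed at the foot by a black rubber cushion 12 mm thick (open depth then 24 mm). All look alike and the names tell nothing. Origin at the centre of its underside, z up along the bore. May be absent; at least two of those present are through-bored.
- sleeve_b: Blue plastic tube sleeve, an upright ring 42 mm across and 36 mm tall with a central bore 14 mm across. Bore either open right through, or blind: closed at the foot by a black rubber cushion 12 mm thick (open depth then 24 mm). All look alike and the names tell nothing. Origin at the centre of its underside, z up along the bore. May be absent; at least two of those present are through-bored.
- sleeve_c: Blue plastic tube sleeve, an upright ring 42 mm across and 36 mm tall with a central bore 14 mm across. Bore either open right through, or blind: closed at the foot by a black rubber cushion 12 mm thick (open depth then 24 mm). All look alike and the names tell nothing. Origin at the centre of its underside, z up along the bore. May be absent; at least two of those present are through-bored.
- sleeve_d: Blue plastic tube sleeve, an upright ring 42 mm across and 36 mm tall with a central bore 14 mm across. Bore either open right through, or blind: closed at the foot by a black rubber cushion 12 mm thick (open depth then 24 mm). All look alike and the names tell nothing. Origin at the centre of its underside, z up along the bore. May be absent; at least two of those present are through-bored.
- sleeve_e: Blue plastic tube sleeve, an upright ring 42 mm across and 36 mm tall with a central bore 14 mm across. Bore either open right through, or blind: closed at the foot by a black rubber cushion 12 mm thick (open depth then 24 mm). All look alike and the names tell nothing. Origin at the centre of its underside, z up along the bore. May be absent; at least two of those present are through-bored.
- sleeve_f: Blue plastic tube sleeve, an upright ring 42 mm across and 36 mm tall with a central bore 14 mm across. Bore either open right through, or blind: closed at the foot by a black rubber cushion 12 mm thick (open depth then 24 mm). All look alike and the names tell nothing. Origin at the centre of its underside, z up along the bore. May be absent; at least two of those present are through-bored.
- pin: Loose probe pin, upright: round steel shaft 8 mm across and 52 mm long below a red square head 18 x 18 mm, 30 mm tall (82 mm overall). Origin at the tip (lower end), z up along the shaft; head from z = 52 to 82 mm; head sides face its x and y axes. At the start it hangs in the stand by its head.
- pin_tip (a point): The lower end of the pin's shaft.
- stand: Fixed grey block 60 x 60 mm, 62 mm tall, with a vertical hole 13 mm across, 56 mm deep, in the centre of its top. Origin at the centre of its underside. With the pin home its head rests on the block's top and its tip is 10 mm above the origin.
- tray: Fixed open yellow tray 130 x 190 mm outside (x, y), 16 mm high, walls 4 mm. Origin at the centre of its underside.
- tray_in (a point): Centre of the tray's inner floor (axes as the tray).
- rig: Fixed dryer: blue base plate 100 x 420 mm (x, y), 8 mm thick; origin at the centre of its underside, y along the carriage's travel. The clear hood covers y = +5 to +195 mm, 90 mm wide, underside 58 mm and top 64 mm above the origin, open towards -y; side walls 6 mm. Behind it, from y = 210 to 280 mm, a white blower box 110 mm tall. The carriage lies out at y = -190 to -10 mm when drawn out.
- carriage (a joint): Travel of the carriage along the rig's +y in m: 0 = fully drawn out, 0.195 = fully home under the hood. Stays where it is left; moving it takes about 2 N. At the start it is partly or wholly home.
- carriage_floor (a point): Centre of the carriage's floor, 13 mm above the rig's origin (axes as the rig). The carriage is a steel tray 60 x 180 mm (x, y) with walls rising 6 mm above its floor (4 mm thick, also one across the middle), and two upright brass air nozzles, 8 mm across and 14 mm tall, at y = -45 and +45 mm from here. A through-bored sleeve drops over a nozzle onto the floor and passes under the hood with 9 mm to spare; a blind one would perch on the nozzle's tip and strike the hood.
- carriage_grip (a point): Grip point of the green upright handle plate of the carriage, 140 mm to -y of the floor's centre: 36 mm along x, 10 mm thick along y; its top is 12 mm above this point, and the rig's base plate is 35 mm below it. With the carriage home it is 50 mm in front of the hood.
- wash_bottle: Bystander: white bottle with red cap, 64 mm across, 150 mm tall; origin at the centre of its underside.
- beaker: Bystander: glass beaker, 72 mm across, 70 mm tall; origin at the centre of its underside.
- tip_box: Bystander: green box 70 x 100 mm, 55 mm tall; origin at the centre of its underside.
- nozzle_0 (a point): Foot of the nozzle nearer the green handle, on its axis at the level of the carriage floor (axes as the rig).
- nozzle_1 (a point): Foot of the nozzle nearer the hood, on its axis at the level of the carriage floor (axes as the rig).
There are look-alikes about, which are no part of the job. What is shaped like the sleeve_b but orange is not meant.

How it is judged:
By the outcome, as a careful person would: the job done as asked, in the order asked, and still so for the second after the job is handed in, with the robot touching nothing.
Of sleeve_a, sleeve_b, sleeve_c, sleeve_d, sleeve_e, sleeve_f only 4 to 5 are there at a start; the rules pass over those that are not, and their reading is None.
At some moment in a run one of sleeve_a, sleeve_b, sleeve_c, sleeve_d, sleeve_e, sleeve_f may be knocked a few centimetres aside while the robot is not near it.
It also fails if it takes over 200 s, if anything falls off the work surface, if the arm or the gripper's body presses on something with over 40 N, if the wrist force passes 120 N, or if a joint passes its speed limit or range.

## Robot

A 6-joint arm with a two-finger parallel gripper is mounted at the origin on the work surface. World frame = base frame: x ahead of the robot, y to its left, z up, the work surface at z = 0. Lengths are in m, angles in rad, forces in N, time in s.
With the tool pointing down it reaches from about 0.325 to 0.85 m from the base axis. Payload 15.5 kg.
Tool frame: the origin (TCP) lies midway between the tips of the shut fingers; the grasp point (between the pads) lies 19 mm behind it; x points along the fingers, z is the direction in which the jaws open and shut, and the axes are right-handed (so a half turn about x gives the same grasp; the last joint's range is limited). The gripper opens to 91 mm and grips with 3 to 60 N. Pads are 32 mm wide; open, the fingers measure 118 mm over their backs; the gripper's body (76 mm by 178 mm) begins 60 mm behind the grasp point.
Start: joints at [-1.397, 0.494, 1.345, -0, 1.302, -0.096], TCP at [0.167, -0.602, 0.214] pointing down, gripper open.
Joint ranges: [-2.91, 2.91], [-0.82, 2.16], [0.22, 2.67], [-1.22, 4.37], [0.12, 2.79], [-3.08, 3.08]. Speed limits (rad/s): [1.89, 1.89, 2.57, 3.01, 3.01, 3.01].

## Interface

Orientations are given as a rotation vector (axis times angle).
In Python, from bench import robot gives the robot as it stands.
- The arm moves only by the tool move_arm, never from a script. Its argument "increments" is text: rows parted by semicolons, each of 7 numbers parted by spaces: the turn, a rotation vector about the tool's x, y, z in rad, then the shift along the tool's x, y, z in cm, then the opening, from 0 (shut) to 1 (fully open). In form: rx ry rz x y z jaw; .... A call has 1 to 20 rows; each row shifts and turns the commanded pose from where the row before left it, along the tool's axes as they then stand; what a row does not reach is not made up. A row lasts 1/10 s, in which the tool goes at most 50 mm and 8.59 degrees, less where a joint would pass 70% of its speed; a pose out of reach is approached as far as the arm can. A call with a gripper value outside its range is refused whole. The fingers move at their own pace and stop on an object; "newtons" is the grip in N (left out, the last holds). Time passes only in rows, so rows that do not move let the fingers close. It gives the time, the measured TCP pose, the force and the opening at its end, in the units of the state.
- robot.observe(): the state, without advancing time (a new reading comes with each control period).
- robot.camera(name): name is "scene" or "top"; returns the picture (384x512x3 uint8, red, green, blue); there is no depth.
- robot.camera_params(name): a dict with "vertical_fov" (degrees; the focal length in pixels is half the picture's height over the tangent of half this angle, whatever the lens; pixels are square), "cx", "cy" (the principal point, pixels), "D" ([k1, k2, p1, p2, k3] as OpenCV has them; the pictures are not rectified), "rvec" (rotation vector, rad) and "tvec" (3), from world to camera coordinates, as OpenCV has them. Camera axes: x right, y down, z forward; pixel columns grow to the right and rows downward; lengths in m; the calibration is good to about 2 mm. A picture is of the moment at which its call begins. camera_params takes no time and is no camera call.
- robot.finish_job(): hands the job in, once; it reports no verdict.
The state is a dict: "time": time; "joint_positions": joint angles; "dq": joint speeds; "tau": joint torques, N m; "eef_pos": TCP position; "tcp_rot": TCP orientation; "contact_force": force on the tool from outside, world axes, zero at the start; "torque": the same for the moment, N m; "finger_gap": finger opening in m.
Only numpy, scipy, OpenCV 4.12 (cv2) and the standard library are available. Lean on these libraries where they do the work, as an engineer would, in place of code of your own. Each camera call takes 0.05 s, during which the arm holds its last target.

## Working session

There is one attempt and no reset: what is moved stays moved. The work goes in short steps, Python scripts to look and compute and a tool call to move; the robot and the scene stay as the last step left them, time stands still between calls to the robot, and variables do not carry over. Pictures are saved under pics/ and viewed, and the job is handed in when it is done.

Besides the shell and the picture viewer there is one more tool, called as name(argument=value, ...), one argument or row to a line, values as JSON. move_arm: Moves the arm, as the interface text tells. Its arguments: {"type":"object","properties":{"increments":{"type":"string"},"newtons":{"type":"number"}},"required":["increments"]}

```bash
ls -la; mkdir -p pics
python3 - <<'E'
from bench import robot
import cv2
o=robot.observe()
for k,v in o.items(): print(k,v)
for n in ("scene","top"):
    im=robot.camera(n); cv2.imwrite(f"pics/{n}0.png",im[:,:,::-1]); print(robot.camera_params(n))
E
```

```text
total 12
drwxr-xr-x  3 agent agent 4096 Dec  7 15:37 .
drwxr-xr-x 23 root  root  4096 Dec  7 15:37 ..
drwxr-xr-x  2 agent agent 4096 Dec  7 15:37 pics
time 0.0
joint_positions [-1.39649366e+00  4.94190207e-01  1.34612478e+00 -1.26862145e-05
  1.30248144e+00 -9.54795966e-02]
dq [ 9.86413942e-04 -3.90207402e-04 -1.95447371e-04 -1.07425304e-03
 -2.75393108e-04  8.91233313e-05]
tau [-2.43796887e-03 -8.78826070e+01 -3.81865704e+01  7.07447296e-02
  5.33084187e-02 -2.08015699e-04]
eef_pos [ 0.16652245 -0.60202236  0.21333604]
tcp_rot [ 1.00899995  1.32574225 -1.00765458]
contact_force [-0.09836696  0.13719696 -0.29465277]
torque [-0.01958542  0.05236136  0.03089029]
finger_gap 0.09120986233840013
{'vertical_fov': 47.273921168289945, 'cx': 244.21645202347204, 'cy': 195.86786386106306, 'D': array([-0.02303895,  0.        ,  0.        ,  0.        ,  0.        ]), 'rvec': array([ 1.05715587,  2.15614914, -1.19974277]), 'tvec': array([ 0.36915816, -0.1884806 ,  1.45449605])}
{'vertical_fov': 47.27060661172963, 'cx': 252.82007973460583, 'cy': 187.50891407266224, 'D': array([-0.08968847,  0.        ,  0.        ,  0.        ,  0.        ]), 'rvec': array([ 2.12249417, -2.11932456,  0.13079106]), 'tvec': array([-4.37544459e-04,  6.04283409e-01,  9.51418801e-01])}
```

Run:
```python
import cv2
for n in ("scene","top"):
    im=cv2.imread(f"pics/{n}0.png"); cv2.imwrite(f"pics/{n}0b.png",cv2.resize(im,(800,600),interpolation=cv2.INTER_CUBIC))
```

```text
(no output)
```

View pics/scene0b.png

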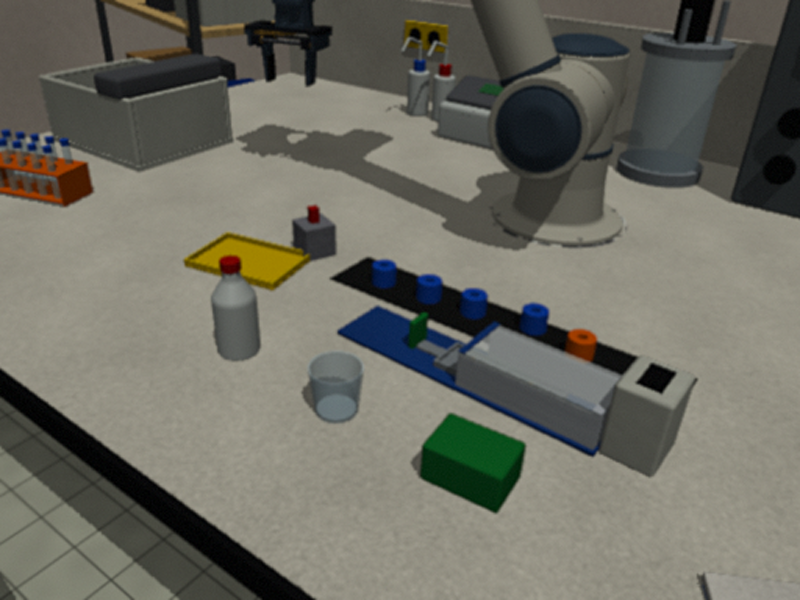

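View pics/top0b.png

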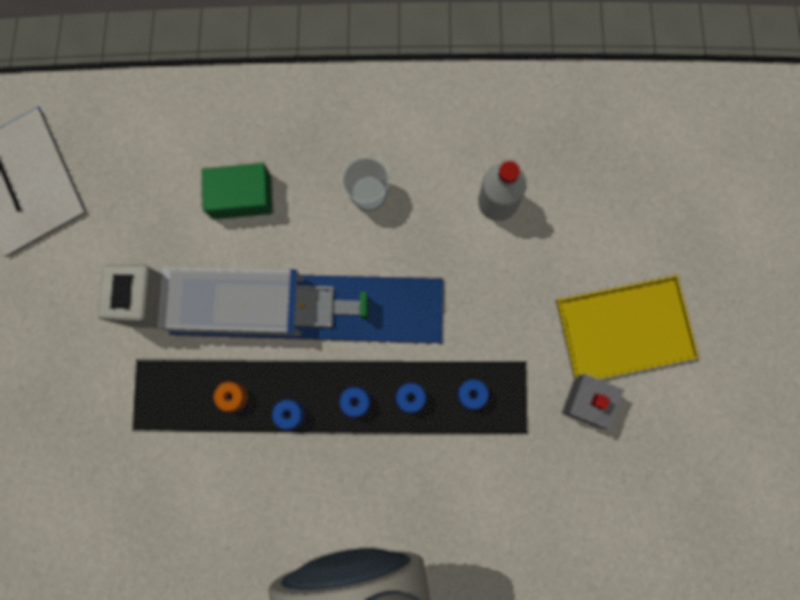

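```bash
cat > h.py <<'E'
import numpy as np, cv2
from scipy.spatial.transform import Rotation as R
P={'scene':dict(fov=47.273921168289945,cx=244.21645202347204,cy=195.86786386106306,D=[-0.02303895,0,0,0,0],rvec=[1.05715587,2.15614914,-1.19974277],tvec=[0.36915816,-0.1884806,1.45449605]),
'top':dict(fov=47.27060661172963,cx=252.82007973460583,cy=187.50891407266224,D=[-0.08968847,0,0,0,0],rvec=[2.12249417,-2.11932456,0.13079106],tvec=[-4.37544459e-04,6.04283409e-01,9.51418801e-01])}
for p in P.values():
    f=192/np.tan(np.radians(p['fov']/2)); p['K']=np.array([[f,0,p['cx']],[0,f,p['cy']],[0,0,1.]]); p['D']=np.array(p['D']); p['rvec']=np.array(p['rvec']); p['tvec']=np.array(p['tvec'])
def proj(n,X):
    p=P[n]; return cv2.projectPoints(np.atleast_2d(np.array(X,float)),p['rvec'],p['tvec'],p['K'],p['D'])[0][:,0]
def ray(n,uv,z):
    p=P[n]; q=cv2.undistortPoints(np.atleast_2d(np.array(uv,float))[:,None],p['K'],p['D'])[:,0]
    Rm=cv2.Rodrigues(p['rvec'])[0]; C=-Rm.T@p['tvec']; d=np.c_[q,np.ones(len(q))]@Rm
    return C+d*((z-C[2])/d[:,2])[:,None]
def tri(uvs,uvt):
    p=[]; 
    A=[];b=[]
    for n,uv in(('scene',uvs),('top',uvt)):
        C=ray(n,uv,10)[0]; C2=ray(n,uv,0)[0]; d=(C2-C)/np.linalg.norm(C2-C); M=np.eye(3)-np.outer(d,d); A.append(M); b.append(M@C)
    x=np.linalg.lstsq(np.vstack(A),np.hstack(b),rcond=None)[0]; return x
def crop(src,dst,x0,y0,x1,y1,s,pts=None):
    im=cv2.imread(src)[y0:y1,x0:x1]; im=cv2.resize(im,None,fx=s,fy=s,interpolation=cv2.INTER_CUBIC)
    if pts is not None:
        for u,v in pts: cv2.circle(im,(int((u-x0+.5)*s),int((v-y0+.5)*s)),2,(0,255,255),-1)
    h,w=im.shape[:2]
    for x in range(x0,x1,10): cv2.line(im,((x-x0)*s,0),((x-x0)*s,6 if x%50 else 14),(0,0,255),1); x%50==0 and cv2.putText(im,str(x),((x-x0)*s,24),0,.4,(0,0,255))
    for y in range(y0,y1,10): cv2.line(im,(0,(y-y0)*s),(6 if y%50 else 14,(y-y0)*s),(0,0,255),1); y%50==0 and cv2.putText(im,str(y),(16,(y-y0)*s+4),0,.4,(0,0,255))
    assert w<=800 and h<=600,(w,h)
    cv2.imwrite(dst,im)
def snap(n,dst):
    from bench import robot
    im=robot.camera(n)[:,:,::-1]; cv2.imwrite(dst,im); return im
E
python3 - <<'E'
from h import *
crop('pics/top0.png','pics/c1.png',60,160,220,280,5)
crop('pics/top0.png','pics/c2.png',180,160,340,280,5)
crop('pics/top0.png','pics/c3.png',320,160,460,290,4)
im=cv2.imread('pics/top0.png').astype(int);b,g,r=im[...,0],im[...,1],im[...,2]
def comps(m,name,mn=8):
    n,l,s,c=cv2.connectedComponentsWithStats(m.astype(np.uint8))
    for i in range(1,n):
        if s[i,4]>=mn: print(name,s[i],c[i].round(2))
comps((b>110)&(b-r>60),'blue'); comps((r>150)&(b<80)&(g<130),'orange'); comps((r>100)&(g<60),'red');
E
```

```text
blue [294 244  18  17 192] [302.66 251.85]
blue [255 246  16  17 183] [262.46 253.97]
blue [218 249  17  17 186] [226.23 256.78]
blue [175 257  17  17 182] [183.01 264.84]
orange [139 246  14  15 110] [145.57 253.29]
red [320 104  13  11 110] [325.67 109.03]
red [381 252   9  10  59] [385.1  256.49]
```

View pics/c1.png

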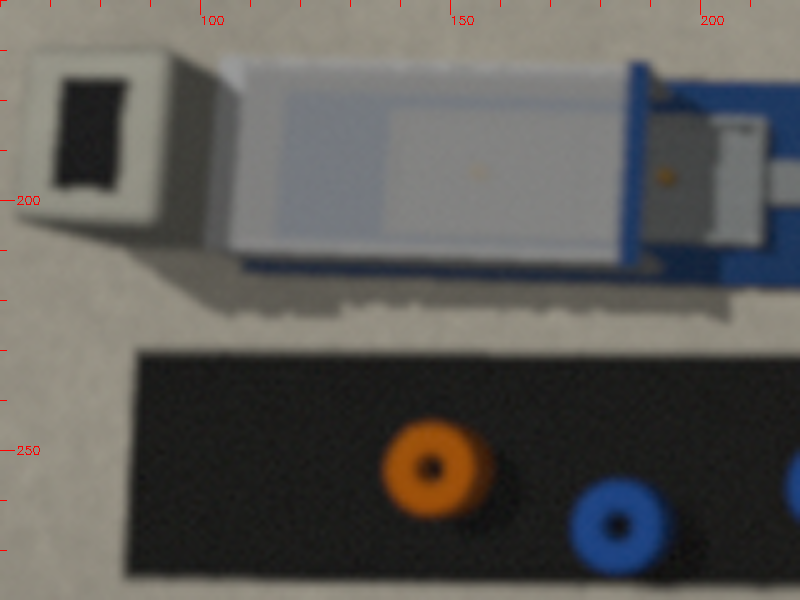

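View pics/c2.png

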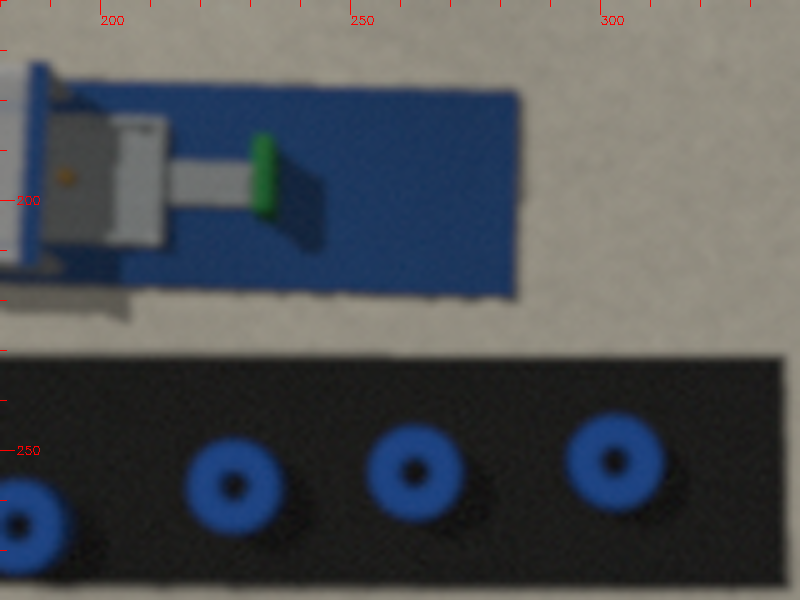

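View pics/c3.png

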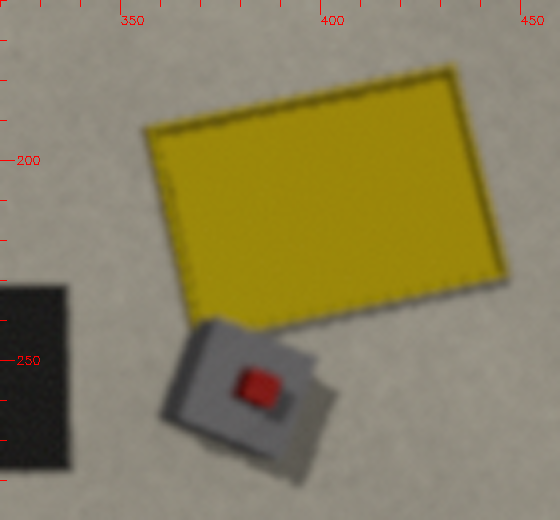

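```bash
cat >> h.py <<'E'
def circ(x,y,z,r,n=40):
    a=np.linspace(0,2*np.pi,n,endpoint=False); return np.c_[x+r*np.cos(a),y+r*np.sin(a),np.full(n,z)]
def box(x,y,yaw,hx,hy,z0,z1):
    c=[(-hx,-hy),(hx,-hy),(hx,hy),(-hx,hy)];out=[]
    Rm=np.array([[np.cos(yaw),-np.sin(yaw)],[np.sin(yaw),np.cos(yaw)]])
    for z in (z0,z1):
        for i in range(4):
            a,b=np.array(c[i]),np.array(c[(i+1)%4])
            for t in np.linspace(0,1,20): out.append([*(Rm@(a+(b-a)*t)+[x,y]),z])
    return np.array(out)
def rt(o,yaw,p):
    Rm=np.array([[np.cos(yaw),-np.sin(yaw)],[np.sin(yaw),np.cos(yaw)]]); return np.array(o)+Rm@np.array(p)
E
python3 - <<'E'
from h import *
for n,uv,z in [('s1',(302.66,251.85),.036),('s2',(262.46,253.97),.036),('s3',(226.23,256.78),.036),('s4',(183.01,264.84),.036),('or',(145.57,253.29),.036),('pinhead',(385.1,256.49),.092),
 ('h_top',(232,194.5),.055),('noz0',(192.5,194.7),.027),('noz1',(155,194.5),.027),('base-',(282.5,178),.008),('base+',(282,219),.008),('hoodL',(187,172.3),.064),('hoodR',(184,212.5),.064),
 ('tray',(356.0,192.),.016),('tray',(433,177),.016),('tray',(446,230.5),.016)]:
    print(n,ray('top',uv,z)[0].round(4))
crop('pics/scene0.png','pics/d1.png',205,160,365,280,5)
crop('pics/scene0.png','pics/d2.png',110,120,250,220,5)
crop('pics/scene0.png','pics/d3.png',300,180,450,300,5)
E
```

```text
s1 [ 0.4594 -0.112   0.036 ]
s2 [ 0.4544 -0.0215  0.036 ]
s3 [0.4477 0.0604 0.036 ]
s4 [0.4289 0.1586 0.036 ]
or [0.454  0.2461 0.036 ]
pinhead [ 0.4485 -0.2829  0.092 ]
h_top [0.5873 0.0473 0.055 ]
noz0 [0.5909 0.1423 0.027 ]
noz1 [0.5914 0.2315 0.027 ]
base- [ 0.6336 -0.0685  0.008 ]
base+ [ 0.536  -0.0667  0.008 ]
hoodL [0.637  0.1498 0.064 ]
hoodR [0.5453 0.154  0.064 ]
tray [ 0.5985 -0.2401  0.016 ]
tray [ 0.6341 -0.4245  0.016 ]
tray [ 0.5077 -0.4479  0.016 ]
```

View pics/d1.png

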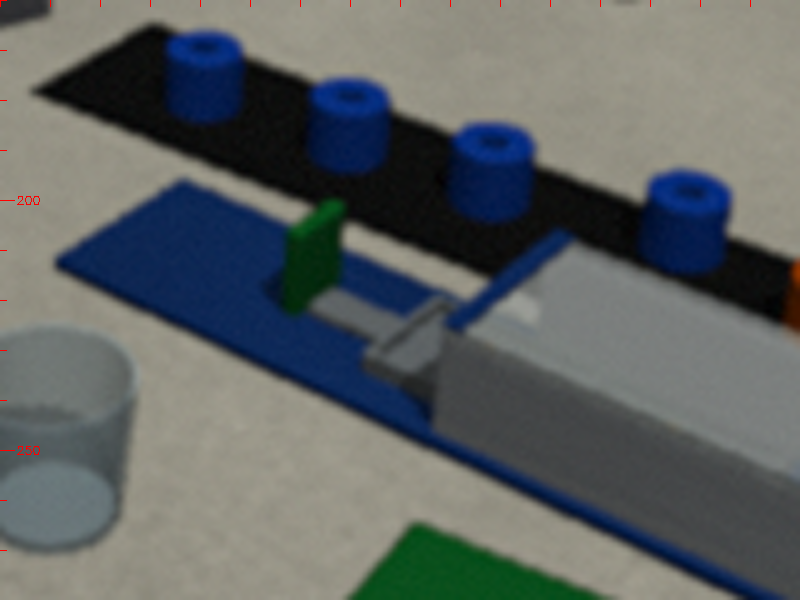

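View pics/d2.png

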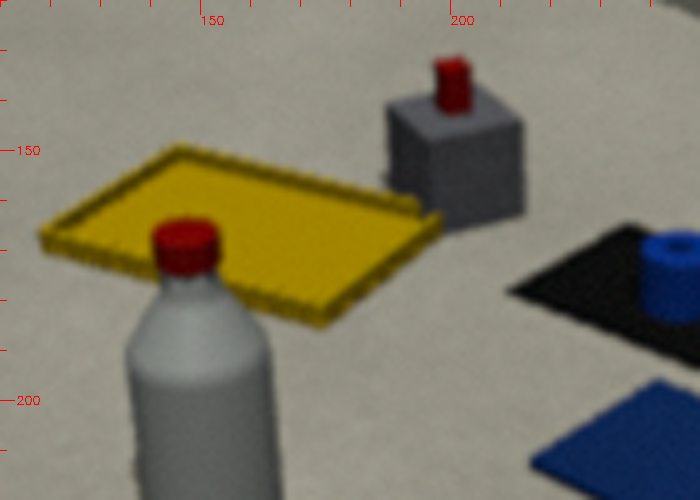

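```bash
cat > fit.py <<'E'
from h import *
from scipy.optimize import minimize
import sys
tag=sys.argv[1]
ims={n:cv2.imread(f'pics/{n}{tag}.png').astype(int) for n in('top','scene')}
def hull(n,X):
    h=cv2.convexHull(proj(n,X).astype(np.float32)); return h
E
python3 - <<'E'
from h import *
c=ray('top',[(372.5,239),(398.2,248.7),(387.5,274.5),(364,264)],.062)
print(c.round(4)); print(c.mean(0)); d=c[1]-c[0]; print(np.linalg.norm(np.roll(c,-1,0)-c,axis=1))
sx,sy=c.mean(0)[:2]
yaw=np.arctan2(*(c[0]-c[3])[[1,0]]);print(yaw)
S=np.vstack([box(sx,sy,yaw,.03,.03,0,.062),box(sx,sy,yaw,.009,.009,.062,.092), box(.5531,-.344,.191,.065,.095,0,.016)])
crop('pics/top0.png','pics/e1.png',320,160,460,290,4,proj('top',S))
crop('pics/scene0.png','pics/e2.png',110,120,250,220,5,proj('scene',S))
E
```

```text
[[ 0.4869 -0.2642  0.062 ]
 [ 0.4654 -0.3203  0.062 ]
 [ 0.4096 -0.2947  0.062 ]
 [ 0.4325 -0.2438  0.062 ]]
[ 0.44859201 -0.28075322  0.062     ]
[0.06007246 0.06144826 0.05575771 0.05809427]
-0.35807647589594166
```

View pics/e1.png

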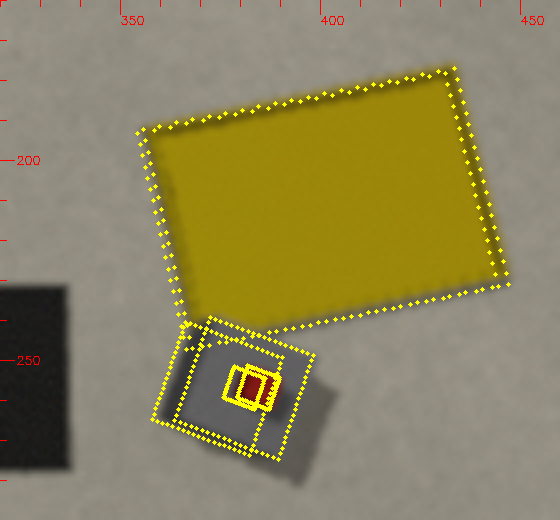

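View pics/e2.png

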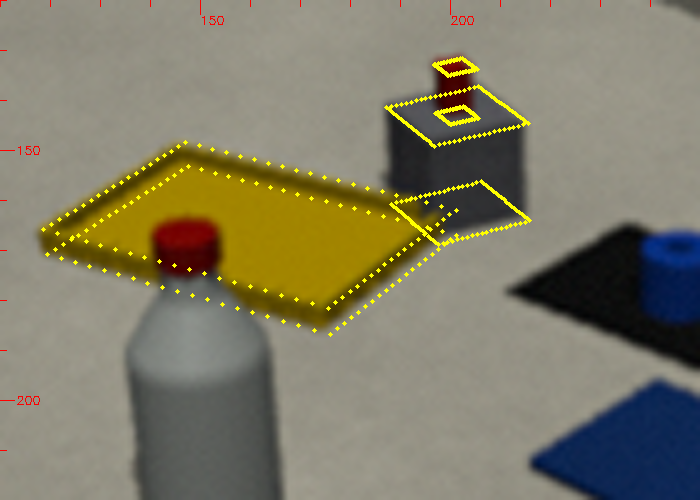

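```bash
cat > fit.py <<'E'
from h import *
from scipy.optimize import minimize
def mask_blue(im): b,g,r=[im[...,i].astype(int) for i in range(3)]; return (b-r>28)&(b>45)&(b-g>18)
def mask_red(im): b,g,r=[im[...,i].astype(int) for i in range(3)]; return (r-g>40)&(r-b>40)
def cover(n,X,w):
    x0,y0,x1,y1=w;S=8
    p=cv2.convexHull(proj(n,X).astype(np.float32))[:,0]
    p=((p-[x0,y0]+.5)*S)
    m=np.zeros(((y1-y0)*S,(x1-x0)*S),np.float32); cv2.fillPoly(m,[np.round(p*16).astype(np.int32)],1.,shift=4)
    return cv2.resize(m,(x1-x0,y1-y0),interpolation=cv2.INTER_AREA)
def fit(ims,model,x0,maskf,views=('top','scene'),pad=8,step=.004):
    W={};M={}
    for n in views:
        p=proj(n,model(x0)); w=[int(p[:,0].min()-pad),int(p[:,1].min()-pad),int(p[:,0].max()+pad),int(p[:,1].max()+pad)]
        W[n]=w; m=maskf(ims[n][w[1]:w[3],w[0]:w[2]]).astype(np.uint8)
        k,l,s,c=cv2.connectedComponentsWithStats(m)
        cp=proj(n,model(x0)).mean(0)-w[:2]
        i=min(range(1,k),key=lambda i:np.hypot(*(c[i]-cp))-0.05*s[i,4]); m=(l==i).astype(np.uint8)
        ct,_=cv2.findContours(m,cv2.RETR_EXTERNAL,cv2.CHAIN_APPROX_NONE); cv2.drawContours(m,ct,-1,1,-1); M[n]=m
    def cost(x): return sum(np.abs(cover(n,model(x),W[n])-M[n]).sum() for n in views)
    sx=[np.array(x0)]
    for i in range(len(x0)):
        y=np.array(x0,float); y[i]+=step if i<2 else .15; sx.append(y)
    r=minimize(cost,x0,method='Nelder-Mead',options=dict(initial_simplex=sx,xatol=1e-5,fatol=1e-2)); return r.x,r.fun
def sleeve(z0=0):
    return lambda x:np.vstack([circ(x[0],x[1],z0,.021),circ(x[0],x[1],z0+.036,.021)])
E
python3 - <<'E'
from fit import *
ims={n:cv2.imread(f'pics/{n}0.png') for n in('top','scene')}
for g in [(.459,-.112),(.454,-.0215),(.448,.060),(.429,.1586)]:
    for v in (('top',),('scene',),('top','scene')): 
        x,f=fit(ims,sleeve(),g,mask_blue,v); print(v,x.round(4),round(f,1))
for v in (('top',),('scene',),('top','scene')):
    x,f=fit(ims,lambda x:box(x[0],x[1],x[2],.009,.009,.062,.092),(.4485,-.2835,-.36),mask_red,v,4); print(v,x.round(4),round(f,1))
E
```

```text
('top',) [ 0.4595 -0.1125] 31.4
('scene',) [ 0.4562 -0.1143] 26.6
('top', 'scene') [ 0.4587 -0.113 ] 68.3
('top',) [ 0.454  -0.0215] 38.6
('scene',) [ 0.4507 -0.0238] 24.1
('top', 'scene') [ 0.4535 -0.0224] 74.5
('top',) [0.4478 0.0615] 28.6
('scene',) [0.4442 0.0586] 28.9
('top', 'scene') [0.447  0.0609] 74.3
('top',) [0.4288 0.1606] 25.1
('scene',) [0.4258 0.1573] 44.0
('top', 'scene') [0.4281 0.1599] 85.5
('top',) [ 0.4488 -0.2841 -0.2203] 29.9
('scene',) [ 0.4429 -0.2881 -0.828 ] 16.2
('top', 'scene') [ 0.4474 -0.2844 -0.8136] 56.4
```

```bash
cat > plan.py <<'E'
from h import *
def cur():
    from bench import robot
    o=robot.observe(); Rm=R.from_rotvec(o['tcp_rot']).as_matrix(); return o,Rm
def plan(tgt,phi=None):
    """required increments from measured pose"""
    o,Rm=cur(); p=o['eef_pos']; ph=np.arctan2(Rm[1,2],Rm[0,2])
    print('t',round(o['time'],2),'pos',p.round(4),'phi',round(ph,3),'tilt x',Rm[:,0].round(3),'F',o['contact_force'].round(1),'gap',round(o['finger_gap'],4),'q',o['joint_positions'].round(2))
    if phi is None: phi=ph
    rx=-(phi-ph); d=np.array(tgt)-p
    z=np.array([np.cos(phi),np.sin(phi)]);y=np.array([-z[1],z[0]])
    print('  rx %.3f then shift cm x %.2f y %.2f z %.2f'%(rx,-d[2]*100,d[:2]@y*100,d[:2]@z*100))
E
python3 - <<'E'
from plan import *
plan((.4475,-.285,.16),-.3)
crop('pics/top0.png','pics/f1.png',370,240,400,270,16)
crop('pics/scene0.png','pics/f2.png',180,125,220,165,14)
for n,uv,z in [('bottlecap',(325.67,109.03),.15)]: print(n,ray('top',uv,z))
E
```

```text
t 0.1 pos [ 0.1665 -0.6021  0.2134] phi -1.301 tilt x [-0.     0.001 -1.   ] F [-0.6 -0.5 -0.2] gap 0.0911 q [-1.4   0.49  1.35 -0.    1.3  -0.1 ]
  rx -1.001 then shift cm x 5.34 y 38.60 z 17.47
bottlecap [[ 0.75488769 -0.15595143  0.15      ]]
```

View pics/f1.png

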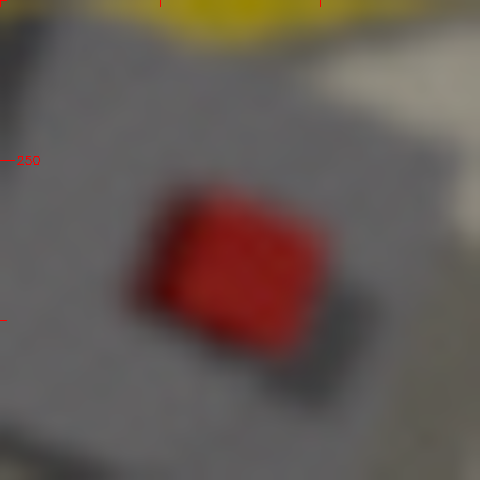

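View pics/f2.png

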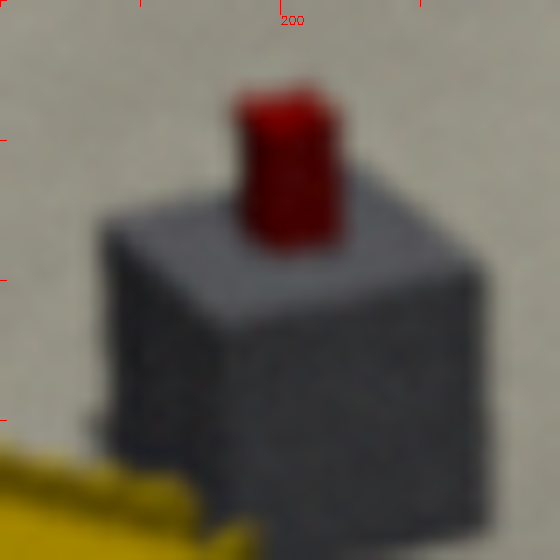

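move_arm(
  increments="-0.137 0 0 0 0 0 1;-0.137 0 0 0 0 0 1;-0.137 0 0 0 0 0 1;-0.137 0 0 0 0 0 1;-0.137 0 0 0 0 0 1;-0.137 0 0 0 0 0 1;-0.138 0 0 0 0 0 1",
  newtons=15,
)

```text
time: 0.8
eef_pos: [0.1665, -0.6022, 0.2136]
tcp_rot: [0.264, 1.555, -0.263]
contact_force: [0.1, 0.4, -0.4]
finger_gap: 0.0912
```

```bash
python3 -c "
from plan import *
plan((.4475,-.285,.12),-.34)"
```

```text
t 0.8 pos [ 0.1665 -0.6022  0.2136] phi -0.335 tilt x [-0.     0.001 -1.   ] F [ 0.1  0.4 -0.4] gap 0.0912 q [-1.4   0.49  1.35 -0.    1.3  -1.06]
  rx 0.005 then shift cm x 9.36 y 39.27 z 15.91
```

move_arm(
  increments="0 0 0 0.94 3.93 1.59 1;0 0 0 0.94 3.93 1.59 1;0 0 0 0.94 3.93 1.59 1;0 0 0 0.94 3.93 1.59 1;0 0 0 0.94 3.93 1.59 1;0 0 0 0.94 3.93 1.59 1;0 0 0 0.94 3.93 1.59 1;0 0 0 0.94 3.93 1.59 1;0 0 0 0.94 3.93 1.59 1;0 0 0 0.94 3.93 1.59 1;0 0 0 0 0 0 1;0 0 0 0 0 0 1",
)

```text
time: 2.0
eef_pos: [0.4481, -0.2844, 0.1196]
tcp_rot: [0.266, 1.555, -0.266]
contact_force: [-0.3, 0.1, 0.8]
finger_gap: 0.0913
```

```bash
python3 -c "
from plan import *
plan((.4475,-.285,.066),-.34)
snap('top','pics/top1.png');snap('scene','pics/scene1.png')
o,Rm=cur();p=o['eef_pos']
crop('pics/top1.png','pics/g1.png',330,200,450,300,5,proj('top',[p,p+Rm[:,2]*.04,p-Rm[:,2]*.04]))
crop('pics/scene1.png','pics/g2.png',150,90,250,180,6,proj('scene',[p,p+Rm[:,2]*.04,p-Rm[:,2]*.04]))"
```

```text
t 2.0 pos [ 0.4481 -0.2844  0.1196] phi -0.339 tilt x [-0.001  0.    -1.   ] F [-0.3  0.1  0.8] gap 0.0913 q [-0.68  0.48  1.69 -0.    0.97 -0.34]
  rx 0.001 then shift cm x 5.36 y -0.08 z -0.04
```

View pics/g1.png

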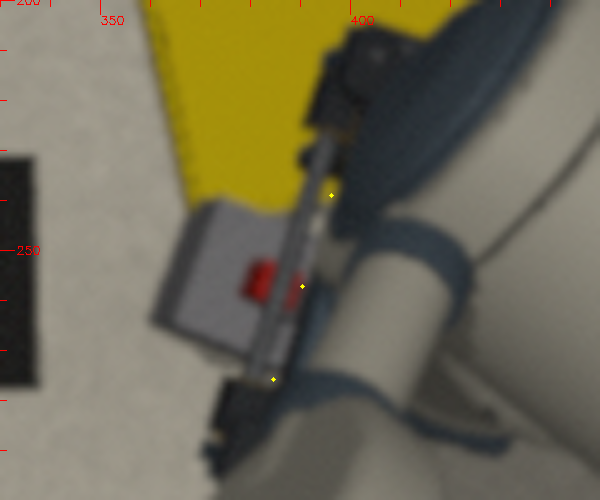

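View pics/g2.png

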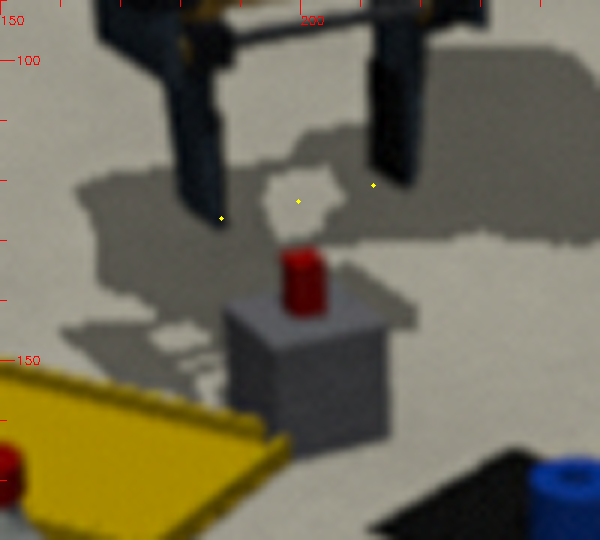

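move_arm(
  increments="0 0 0 1.8 -0.08 -0.04 1;0 0 0 1.8 0 0 1;0 0 0 1.7 0 0 1;0 0 0 0 0 0 0.4;0 0 0 0 0 0 0.1;0 0 0 0 0 0 0.1;0 0 0 0 0 0 0.1;0 0 0 0 0 0 0.1;0 0 0 0 0 0 0.1;0 0 0 0 0 0 0.1",
  newtons=5,
)

```text
time: 3.1
eef_pos: [0.4473, -0.2858, 0.0671]
tcp_rot: [0.267, 1.554, -0.268]
contact_force: [-0.5, 1.2, 0.5]
finger_gap: 0.0379
```

move_arm(
  increments="0 0 0 0 0 0 0.1;0 0 0 0 0 0 0.1;0 0 0 0 0 0 0.1;0 0 0 0 0 0 0.1",
)

```text
time: 3.5
eef_pos: [0.4472, -0.2858, 0.0669]
tcp_rot: [0.268, 1.554, -0.268]
contact_force: [0.5, 1.2, -0.0]
finger_gap: 0.018
```

move_arm(
  increments="0 0 0 0 0 0 0.5;0 0 0 0 0 0 0.5;0 0 0 0 0 0 0.5;0 0 0 0 0 0 0.5;0.143 0 0 0 0 0 0.5;0.143 0 0 0 0 0 0.5;0.143 0 0 0 0 0 0.5;0.143 0 0 0 0 0 0.5;0.143 0 0 0 0 0 0.5;0.143 0 0 0 0 0 0.5;0.143 0 0 0 0 0 0.5;0.143 0 0 0 0 0 0.5;0.143 0 0 0 0 0 0.5;0.142 0 0 0 0 0 0.5;0.142 0 0 0 0 0 0.3;0 0 0 0 0 0 0.1;0 0 0 0 0 0 0.1;0 0 0 0 0 0 0.1;0 0 0 0 0 0 0.1;0 0 0 0 0 0 0.1",
)

```text
time: 5.5
eef_pos: [0.4472, -0.2858, 0.0669]
tcp_rot: [1.455, 1.029, -1.455]
contact_force: [-0.1, -0.1, -0.5]
finger_gap: 0.0183
```

```bash
python3 -c "
from plan import *
plan((.4587,-.113,.13))"
```

```text
t 5.5 pos [ 0.4472 -0.2858  0.0669] phi -1.911 tilt x [-0. -0. -1.] F [-0.1 -0.1 -0.5] gap 0.0183 q [-0.68  0.56  1.73 -0.    0.85  1.23]
  rx -0.000 then shift cm x -6.31 y -4.68 z -16.68
```

move_arm(
  increments="0 0 0 0 0 0 0.1;0 0 0 0 0 0 0.1;0 0 0 -1 0 0 0.1;0 0 0 -2 0 0 0.1;0 0 0 -2 0 0 0.1;0 0 0 -2 0 0 0.1;0 0 0 0 -1.1 -4.1 0.1;0 0 0 0 -1.2 -4.2 0.1;0 0 0 0 -1.2 -4.2 0.1;0 0 0 0 -1.2 -4.2 0.1;0 0 0 0 0 0 0.1;0 0 0 0 0 0 0.1",
  newtons=25,
)

```text
time: 6.7
eef_pos: [0.459, -0.112, 0.1376]
tcp_rot: [1.454, 1.029, -1.454]
contact_force: [-0.4, -1.5, -1.0]
finger_gap: 0.0178
```

```bash
python3 -c "
from plan import *
plan((.4579,-.1134,.13))
snap('top','pics/top2.png');snap('scene','pics/scene2.png')
o,Rm=cur();p=o['eef_pos'];t=p-[0,0,.0569]
q=proj('scene',np.vstack([[t],circ(*t,.004,20),circ(t[0],t[1],t[2]+.05,.004,20)]))
print(q[0])
crop('pics/scene2.png','pics/g3.png',205,110,305,190,7)
crop('pics/scene2.png','pics/g4.png',205,110,305,190,7,q)
crop('pics/top2.png','pics/g5.png',170,200,330,290,5)"
```

```text
t 6.7 pos [ 0.459  -0.112   0.1376] phi -1.91 tilt x [ 0.001 -0.    -1.   ] F [-0.4 -1.5 -1. ] gap 0.0178 q [-0.37  0.39  1.81 -0.    0.95  1.54]
  rx -0.000 then shift cm x 0.76 y -0.06 z 0.17
[245.55472327 154.31234346]
```

View pics/g3.png

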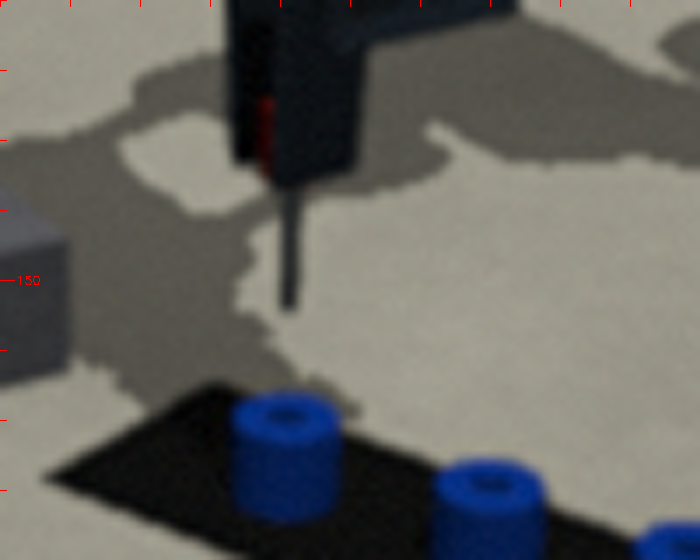

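View pics/g4.png

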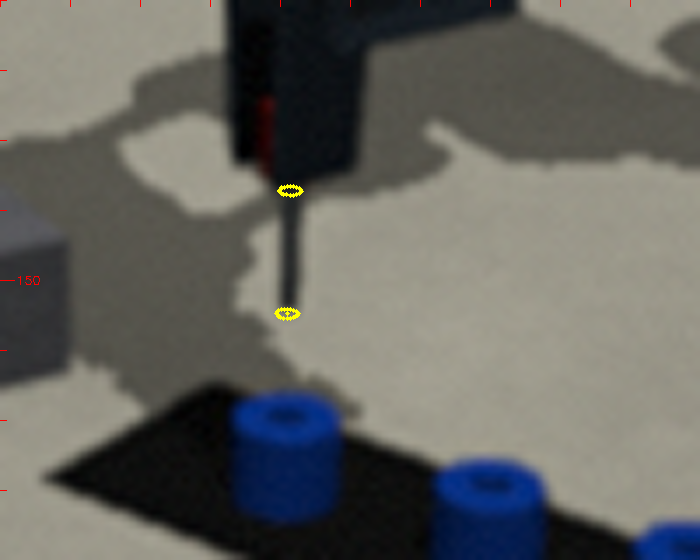

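View pics/g5.png

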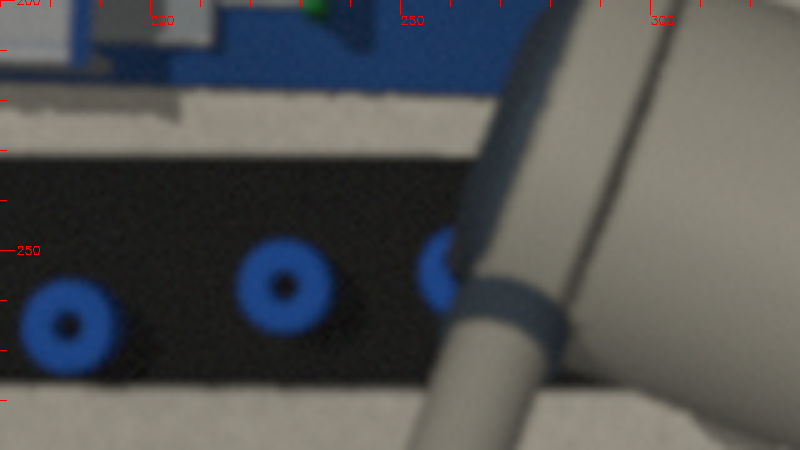

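```bash
cat >> h.py <<'E'
P['scene']['K'][0,2]+=0.3; P['scene']['K'][1,2]-=0.8   # corrected from pin tip
E
python3 - <<'E'
from fit import *
ims={n:cv2.imread(f'pics/{n}0.png') for n in('top','scene')}
for g in [(.459,-.112),(.454,-.0215),(.448,.060),(.429,.1586)]:
    for v in (('top',),('scene',),('top','scene')): 
        x,f=fit(ims,sleeve(),g,mask_blue,v); print(v,x.round(4),round(f,1))
ims={n:cv2.imread(f'pics/{n}2.png') for n in('top','scene')}
print(fit(ims,sleeve(),(.459,-.112),mask_blue,('scene',)))
E
```

```text
('top',) [ 0.4595 -0.1125] 31.4
('scene',) [ 0.4604 -0.1121] 27.3
('top', 'scene') [ 0.4596 -0.1123] 60.0
('top',) [ 0.454  -0.0215] 38.6
('scene',) [ 0.4547 -0.0221] 24.7
('top', 'scene') [ 0.4547 -0.0221] 63.8
('top',) [0.4478 0.0615] 28.6
('scene',) [0.4483 0.0594] 30.2
('top', 'scene') [0.4483 0.0608] 63.4
('top',) [0.4288 0.1606] 25.1
('scene',) [0.4292 0.1581] 46.2
('top', 'scene') [0.4291 0.1602] 75.9
(array([ 0.46013379, -0.1124043 ]), np.float64(25.65625))
```

move_arm(
  increments="0 0 0 1.5 0.09 0 0.1;0 0 0 1.5 0 0 0.1;0 0 0 0.9 0 0 0.1;0 0 0 0 0 0 0.1",
)

```text
time: 7.2
eef_pos: [0.4591, -0.1136, 0.0971]
tcp_rot: [1.456, 1.029, -1.458]
contact_force: [0.5, 0.3, 0.5]
finger_gap: 0.0176
```

move_arm(
  increments="0 0 0 0.7 0 0 0.1;0 0 0 0.7 0 0 0.1;0 0 0 0.7 0 0 0.1;0 0 0 0.4 0 0 0.1;0 0 0 0 0 0 0.1",
)

```text
time: 7.7
eef_pos: [0.4594, -0.1129, 0.0724]
tcp_rot: [1.456, 1.029, -1.457]
contact_force: [-0.7, 0.5, -0.6]
finger_gap: 0.0177
```

move_arm(
  increments="0 0 0 0.2 0 0 0.1;0 0 0 0.2 0 0 0.1;0 0 0 0.1 0 0 0.1;0 0 0 0 0 0 0.1",
)

```text
time: 8.1
eef_pos: [0.4597, -0.113, 0.0679]
tcp_rot: [1.456, 1.028, -1.456]
contact_force: [0.2, 0.0, -0.3]
finger_gap: 0.0179
```

move_arm(
  increments="0 0 0 0.1 0 0 0.1;0 0 0 0.1 0 0 0.1;0 0 0 0 0 0 0.1",
)

```text
time: 8.4
eef_pos: [0.4596, -0.113, 0.0658]
tcp_rot: [1.456, 1.028, -1.456]
contact_force: [0.2, -0.5, -0.4]
finger_gap: 0.0178
```

move_arm(
  increments="0 0 0 0.2 0 0 0.1;0 0 0 0.2 0 0 0.1;0 0 0 0 0 0 0.1;0 0 0 0 0 0 0.1",
)

```text
time: 8.8
eef_pos: [0.4596, -0.113, 0.0618]
tcp_rot: [1.456, 1.028, -1.456]
contact_force: [0.0, -0.2, -0.7]
finger_gap: 0.0176
```

move_arm(
  increments="0 0 0 -2.5 0 0 0.1;0 0 0 -2.5 0 0 0.1;0 0 0 0 0 0 0.1;0 0 0 0 -1.2 -2.8 0.1;0 0 0 0 -1.2 -2.8 0.1;0 0 0 0 -1.12 -2.82 0.1;0 0 0 0 0 0 0.1;0 0 0 0 0 0 0.1",
)

```text
time: 9.6
eef_pos: [0.4545, -0.0215, 0.1116]
tcp_rot: [1.455, 1.029, -1.455]
contact_force: [0.4, -0.2, 0.4]
finger_gap: 0.0176
```

Run:
```python
from plan import *
from fit import *
plan((.4545,-.0219,.0724))
ims={'scene':snap('scene','pics/scene3.png'),'top':snap('top','pics/top3.png')}
for g in [(.4596,-.113),(.4545,-.0219),(.4483,.060),(.429,.1586)]:
    print(fit(ims,sleeve(),g,mask_blue,('scene',)))
crop('pics/scene3.png','pics/g6.png',225,110,355,220,6)
```

```text
t 9.6 pos [ 0.4545 -0.0215  0.1116] phi -1.91 tilt x [-0. -0. -1.] F [ 0.4 -0.2  0.4] gap 0.0176 q [-0.18  0.41  1.87 -0.    0.86  1.73]
  rx -0.000 then shift cm x 3.92 y 0.01 z 0.04
(array([ 0.45987903, -0.11258115]), np.float64(26.515625))
(array([ 0.45459685, -0.02184553]), np.float64(27.21875))
(array([0.44825725, 0.06043612]), np.float64(27.28125))
(array([0.42989059, 0.15813488]), np.float64(38.765625))Traceback (most recent call last):
  File "<stdin>", line 7, in <module>
  File "h.py", line 26, in crop
    assert w<=800 and h<=600,(w,h)
           ^^^^^^^^^^^^^^^^^
AssertionError: (780, 660)
```

All sleeves unmoved. Probe the second.

move_arm(
  increments="0 0 0 1.3 0 0.04 0.1;0 0 0 0.8 0 0 0.1;0 0 0 0 0 0 0.1",
)

```text
time: 10.0
eef_pos: [0.4539, -0.0228, 0.09]
tcp_rot: [1.456, 1.029, -1.458]
contact_force: [0.1, -0.1, -0.2]
finger_gap: 0.0179
```

move_arm(
  increments="0 0 0 0.6 0 0 0.1;0 0 0 0.6 0 0 0.1;0 0 0 0.6 0 0 0.1;0 0 0 0 0 0 0.1",
)

```text
time: 10.4
eef_pos: [0.4541, -0.0222, 0.0722]
tcp_rot: [1.455, 1.029, -1.457]
contact_force: [0.3, 0.3, -0.6]
finger_gap: 0.0177
```

move_arm(
  increments="0 0 0 0.2 0 0 0.1;0 0 0 0.2 0 0 0.1;0 0 0 0.1 0 0 0.1;0 0 0 0 0 0 0.1",
)

```text
time: 10.8
eef_pos: [0.4551, -0.0223, 0.0685]
tcp_rot: [1.456, 1.027, -1.455]
contact_force: [-2.4, 0.6, 15.5]
finger_gap: 0.0179
```

move_arm(
  increments="0 0 0 0.1 0 0 0.1;0 0 0 0.1 0 0 0.1;0 0 0 0 0 0 0.1",
)

```text
time: 11.1
eef_pos: [0.4563, -0.0227, 0.0672]
tcp_rot: [1.458, 1.025, -1.453]
contact_force: [-1.1, -1.1, 29.3]
finger_gap: 0.0179
```

move_arm(
  increments="0 0 0 -0.7 0 0 0.1;0 0 0 -2 0 0 0.1;0 0 0 -2 0 0 0.1;0 0 0 0 0 0 0.1;0 0 0 0 -1.1 -2.5 0.1;0 0 0 0 -1.1 -2.5 0.1;0 0 0 0 -1.1 -2.5 0.1;0 0 0 0 0 0 0.1;0 0 0 0 0 0 0.1",
)

```text
time: 12.0
eef_pos: [0.4483, 0.0597, 0.1125]
tcp_rot: [1.454, 1.029, -1.455]
contact_force: [0.1, 0.6, -1.0]
finger_gap: 0.0179
```

Run:
```python
from plan import *
from fit import *
plan((.4482,.0606,.0724))
ims={'scene':snap('scene','pics/scene4.png')}
for g in [(.4596,-.113),(.4545,-.0219),(.4483,.060),(.429,.1586)]:
    print(fit(ims,sleeve(),g,mask_blue,('scene',)))
o,Rm=cur();p=o['eef_pos'];t=p-[0,0,.0569]
crop('pics/scene4.png','pics/g6.png',235,120,355,220,6,proj('scene',circ(*t,.004,20)))
```

```text
t 12.0 pos [0.4483 0.0597 0.1125] phi -1.91 tilt x [-0. -0. -1.] F [ 0.1  0.6 -1. ] gap 0.0179 q [ 0.    0.4   1.88 -0.    0.86  1.91]
  rx -0.000 then shift cm x 4.01 y -0.04 z -0.08
(array([ 0.46060039, -0.11229697]), np.float64(26.53125))
(array([ 0.45465951, -0.02219503]), np.float64(21.3125))
(array([0.44851686, 0.06128235]), np.float64(34.171875))
(array([0.42931226, 0.15818051]), np.float64(36.90625))
```

View pics/g6.png

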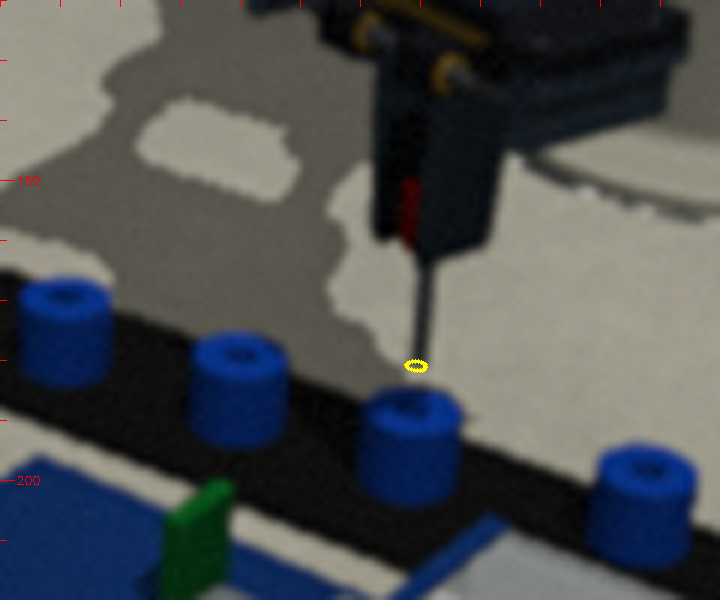

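Run:
```python
from plan import *
o,Rm=cur();p=o['eef_pos'];t=p-[0,0,.0569]
L=np.array([t+[0,0,a] for a in np.linspace(0,.05,30)])
crop('pics/scene4.png','pics/g7.png',285,155,325,195,14,proj('scene',L))
```

```text
(no output)
```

View pics/g7.png

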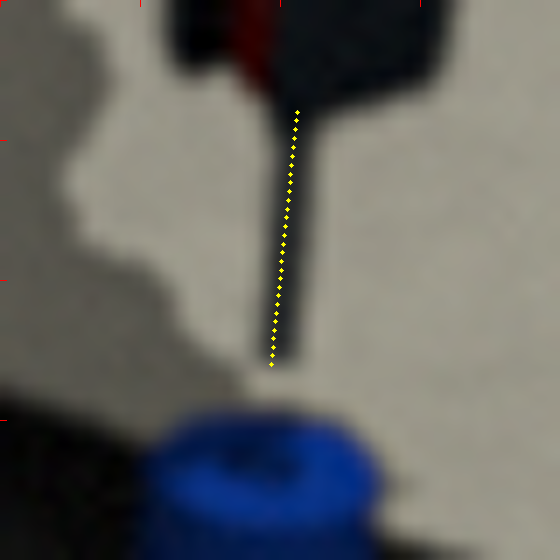

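move_arm(
  increments="0 0 0 1.4 0 0 0.1;0 0 0 0.8 0 0 0.1;0 0 0 0 0 0 0.1",
)

```text
time: 12.35
eef_pos: [0.4479, 0.0588, 0.09]
tcp_rot: [1.455, 1.029, -1.458]
contact_force: [-0.7, -0.1, 0.6]
finger_gap: 0.0178
```

move_arm(
  increments="0 0 0 0.6 0 0 0.1;0 0 0 0.6 0 0 0.1;0 0 0 0.6 0 0 0.1;0 0 0 0 0 0 0.1",
)

```text
time: 12.75
eef_pos: [0.4481, 0.0594, 0.0722]
tcp_rot: [1.455, 1.029, -1.457]
contact_force: [-0.4, -0.1, -0.3]
finger_gap: 0.018
```

move_arm(
  increments="0 0 0 0.2 0 0 0.1;0 0 0 0.2 0 0 0.1;0 0 0 0.1 0 0 0.1;0 0 0 0 0 0 0.1",
)

```text
time: 13.15
eef_pos: [0.4485, 0.0595, 0.0679]
tcp_rot: [1.456, 1.028, -1.456]
contact_force: [-0.7, -0.9, -0.6]
finger_gap: 0.0177
```

move_arm(
  increments="0 0 0 0.2 0 0 0.1;0 0 0 0.2 0 0 0.1;0 0 0 0.2 0 0 0.1;0 0 0 0 0 0 0.1",
)

```text
time: 13.55
eef_pos: [0.4484, 0.0594, 0.0617]
tcp_rot: [1.456, 1.028, -1.456]
contact_force: [0.9, 0.2, -1.0]
finger_gap: 0.0179
```

move_arm(
  increments="0 0 0 -2.5 0 0 0.1;0 0 0 -2.5 0 0 0.1;0 0 0 -2.5 0 0 0.1;0 0 0 -0.7 1.43 4.06 0.1;0 0 0 0 1.43 4.06 0.1;0 0 0 0 1.43 4.06 0.1;0 0 0 0 1.43 4.06 0.1;0 0 0 0 1.43 4.06 0.1;0 0 0 0 1.43 4.06 0.1;0 0 0 0 1.43 4.06 0.1;0 0 0 0 1.43 4.06 0.1;0 0 0 0 0 0 0.1;0 0 0 0 0 0 0.1",
)

```text
time: 14.85
eef_pos: [0.4473, -0.2855, 0.1436]
tcp_rot: [1.457, 1.027, -1.457]
contact_force: [0.4, 0.1, -0.4]
finger_gap: 0.0181
```

Run:
```python
from plan import *
plan((.4475,-.285,.127))
snap('scene','pics/scene5.png')
o,Rm=cur();p=o['eef_pos'];t=p-[0,0,.0569]
L=np.array([t+[0,0,a] for a in np.linspace(0,.05,30)])
for i,(sx,sy) in enumerate([(.448,-.2845)]):
  S=np.vstack([box(sx,sy,-.35,.03,.03,0,.062),circ(sx,sy,.062,.0065)])
  crop('pics/scene5.png','pics/i1.png',175,105,235,165,10,np.vstack([proj('scene',S),proj('scene',L)]))
  S=np.vstack([S,box(sx,sy,-.35,.009,.009,.062,.092)])
  crop('pics/top0.png','pics/i2.png',350,230,410,285,10,proj('top',S))
crop('pics/scene5.png','pics/i3.png',175,105,235,165,10)
```

```text
t 14.85 pos [ 0.4473 -0.2855  0.1436] phi -1.914 tilt x [-0.  0. -1.] F [ 0.4  0.1 -0.4] gap 0.0181 q [-0.68  0.45  1.66  0.    1.03  1.23]
  rx -0.000 then shift cm x 1.66 y 0.01 z -0.05
```

View pics/i1.png

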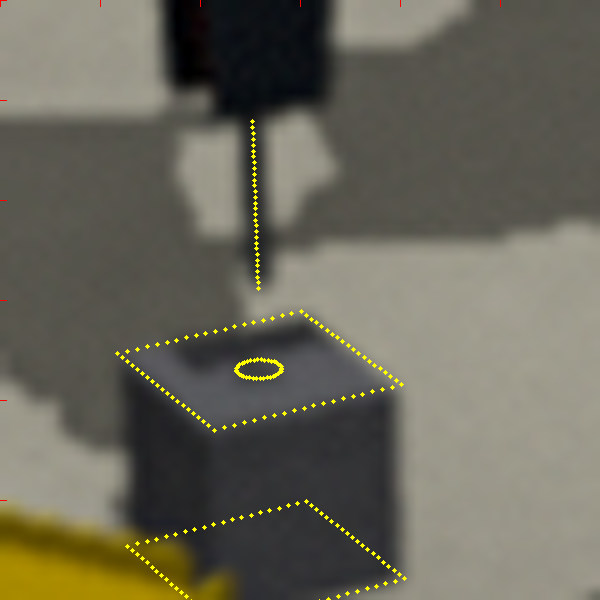

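View pics/i2.png

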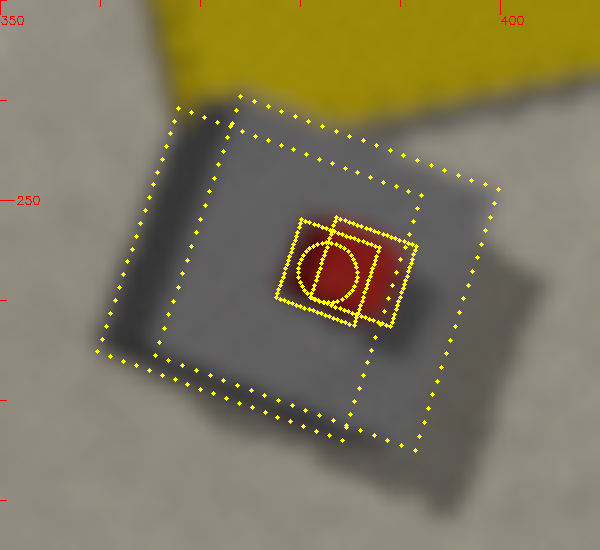

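View pics/i3.png

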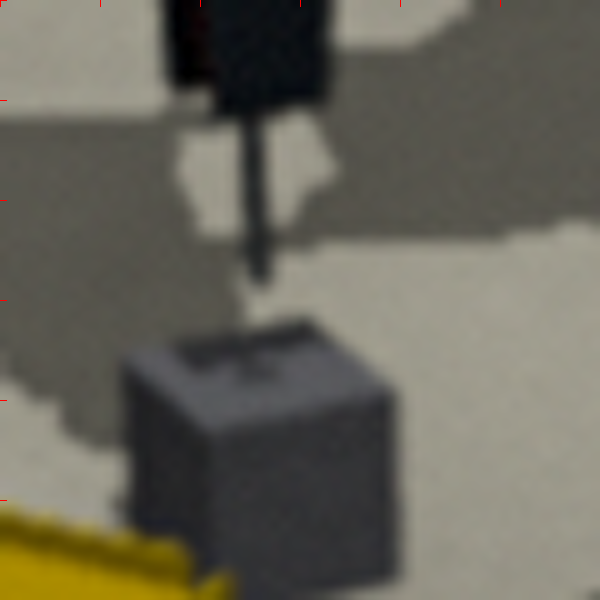

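move_arm(
  increments="0 0 0 1.5 0 0 0.1;0 0 0 0.5 0 0 0.1;0 0 0 0.5 0 0 0.1;0 0 0 0.5 0 0 0.1;0 0 0 0.5 0 0 0.1;0 0 0 0 0 0 0.1",
)

```text
time: 15.5
eef_pos: [0.4476, -0.2847, 0.1085]
tcp_rot: [1.456, 1.029, -1.456]
contact_force: [0.1, 0.1, -0.4]
finger_gap: 0.018
```

move_arm(
  increments="0 0 0 1 0 0 0.1;0 0 0 1 0 0 0.1;0 0 0 1 0 0 0.1;0 0 0 0.7 0 0 0.1;0 0 0 0 0 0 0.1",
)

```text
time: 16.0
eef_pos: [0.4474, -0.2846, 0.0707]
tcp_rot: [1.456, 1.029, -1.457]
contact_force: [2.1, 0.4, -2.4]
finger_gap: 0.0177
```

move_arm(
  increments="0 0 0 0.3 0 0 0.1;0 0 0 0 0 0 0.1;0 0 0 0 0 0 0.3;0 0 0 0 0 0 0.5;0 0 0 0 0 0 0.6;0 0 0 0 0 0 0.6;0 0 0 0 0 0 0.6;0 0 0 0 0 0 0.6;0 0 0 -2 0 0 0.6;0 0 0 -3 0 0 0.6;0 0 0 -3 0 0 0.6;0 0 0 0 0 0 0.6",
)

```text
time: 17.2
eef_pos: [0.4492, -0.2861, 0.1523]
tcp_rot: [1.456, 1.022, -1.453]
contact_force: [0.7, -0.4, -0.9]
finger_gap: 0.055
```

Run:
```python
from plan import *
plan((.587,.0473,.15),-1.596)
snap('scene','pics/scene6.png');snap('top','pics/top6.png')
c=np.array([.5872,.0473]);yaw=-.025
o=rt(c,yaw,(0,.095))  # rig origin
print(o)
B=np.vstack([box(*o,yaw,.05,.21,0,.008),box(*rt(c,yaw,(0,0)),yaw,.018,.005,.02,.055)])
hd=rt(o,yaw,(0,.1)); B=np.vstack([B,box(*hd,yaw,.045,.095,.008,.064)])
f=rt(c,yaw,(0,.14)); B=np.vstack([B,box(*f,yaw,.03,.09,.019,.019),circ(*rt(f,yaw,(0,-.045)),.027,.004,12)])
crop('pics/top6.png','pics/j1.png',140,160,300,230,5,proj('top',B))
crop('pics/scene6.png','pics/j2.png',205,180,365,290,5,proj('scene',B))
crop('pics/scene6.png','pics/j3.png',170,100,300,190,6)
```

```text
t 17.2 pos [ 0.4492 -0.2861  0.1523] phi -1.912 tilt x [ 0.004 -0.004 -1.   ] F [ 0.7 -0.4 -0.9] gap 0.055 q [-0.68  0.44  1.65 -0.    1.05  1.23]
  rx -0.316 then shift cm x 0.23 y 12.94 z -33.68
[0.58957475 0.14227031]
```

View pics/j1.png

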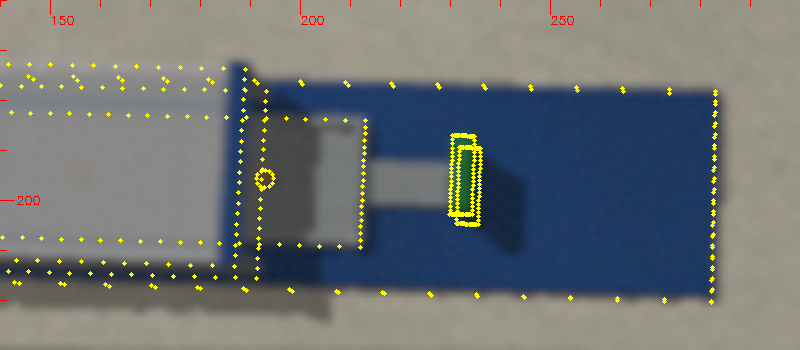

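View pics/j2.png

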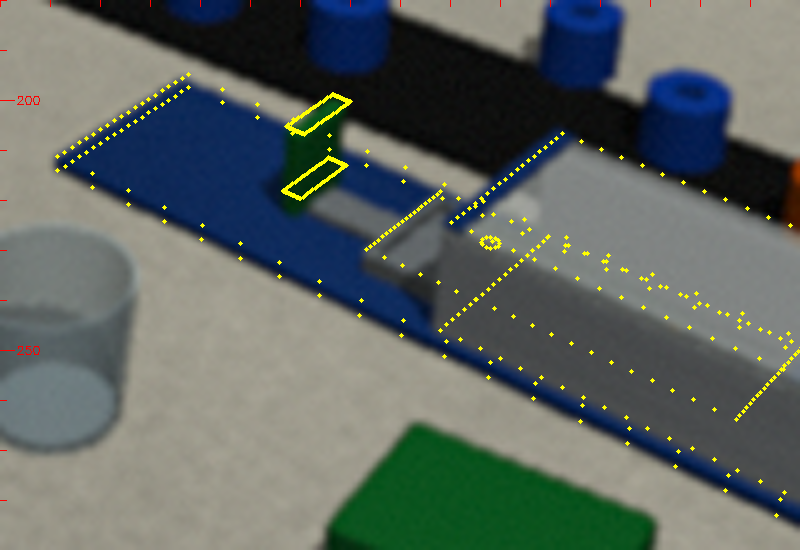

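View pics/j3.png

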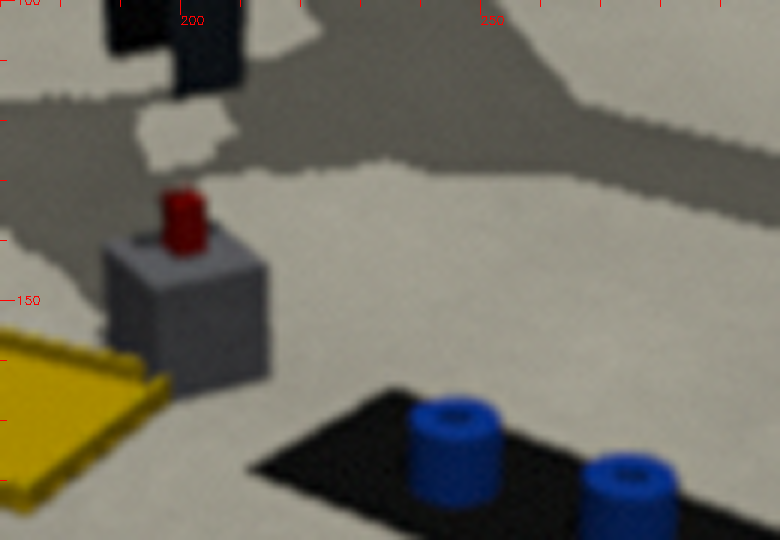

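move_arm(
  increments="-0.106 0 0 0 0 0 0.6;-0.105 0 0 0 0 0 0.6;-0.105 0 0 0 0 0 0.6;0 0 0 0 1.44 -3.74 0.6;0 0 0 0 1.44 -3.74 0.6;0 0 0 0 1.44 -3.74 0.6;0 0 0 0 1.44 -3.74 0.6;0 0 0 0 1.44 -3.74 0.6;0 0 0 0 1.44 -3.74 0.6;0 0 0 0 1.44 -3.74 0.6;0 0 0 0 1.44 -3.74 0.6;0 0 0 0 1.44 -3.74 0.6;0 0 0 2 0 0 0.6;0 0 0 2 0 0 0.6;0 0 0 2 0 0 0.6;0 0 0 0 0 0 0.6;0 0 0 0 0 0 0.6",
)

```text
time: 19.0
eef_pos: [0.5852, 0.0483, 0.0884]
tcp_rot: [1.227, 1.198, -1.229]
contact_force: [0.4, 0.3, 1.0]
finger_gap: 0.0546
```

Run:
```python
from plan import *
plan((.587,.0473,.03),-1.596)
from fit import *
ims={'scene':snap('scene','pics/scene7.png'),'top':snap('top','pics/top7.png')}
crop('pics/top7.png','pics/k1.png',160,170,320,290,5)
crop('pics/scene7.png','pics/k2.png',205,120,365,240,5)
```

```text
t 19.0 pos [0.5852 0.0483 0.0884] phi -1.596 tilt x [-0.002  0.    -1.   ] F [0.4 0.3 1. ] gap 0.0546 q [-0.02  0.59  1.57  0.    0.98  1.58]
  rx -0.000 then shift cm x 5.84 y 0.18 z 0.09
```

View pics/k1.png

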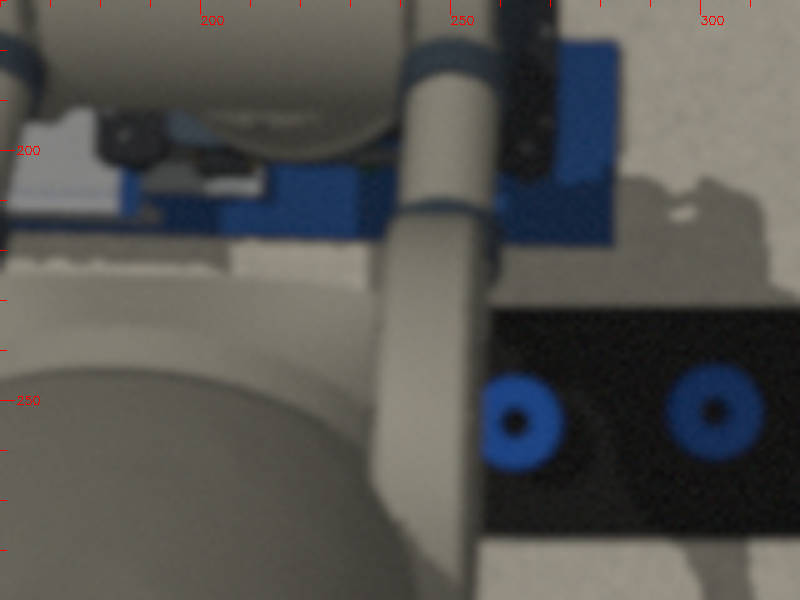

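View pics/k2.png

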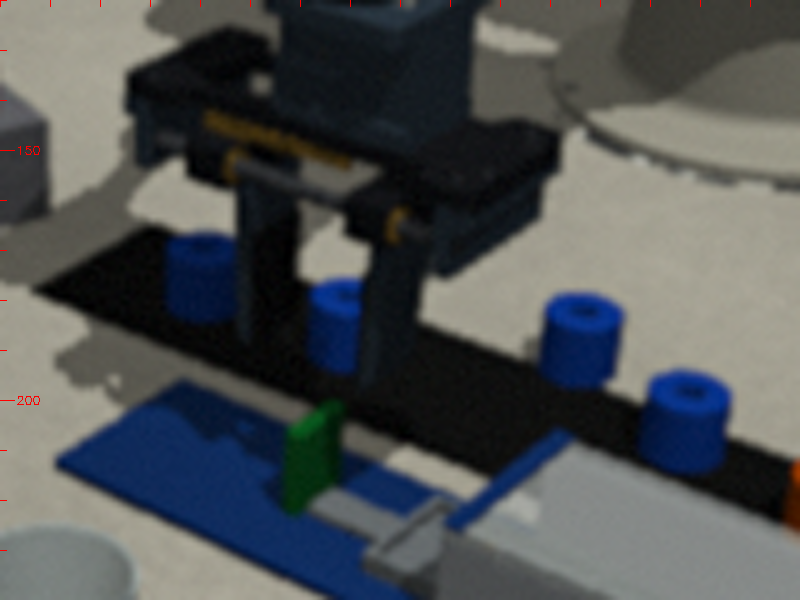

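move_arm(
  increments="0 0 0 1.5 0.18 0.09 0.6;0 0 0 1.5 0 0 0.6;0 0 0 1.5 0 0 0.6;0 0 0 1.3 0 0 0.6;0 0 0 0 0 0 0.6",
)

```text
time: 19.6
eef_pos: [0.5866, 0.0473, 0.0293]
tcp_rot: [1.227, 1.199, -1.23]
contact_force: [-0.3, -0.2, 0.0]
finger_gap: 0.0549
```

move_arm(
  increments="0 0 0 0 0 0 0.2;0 0 0 0 0 0 0;0 0 0 0 0 0 0;0 0 0 0 0 0 0;0 0 0 0 0 0 0;0 0 0 0 0 0 0;0 0 0 0 0 0 0",
  newtons=15,
)

```text
time: 20.3
eef_pos: [0.5875, 0.0474, 0.0311]
tcp_rot: [1.228, 1.197, -1.228]
contact_force: [-0.6, 1.4, 2.2]
finger_gap: 0.0098
```

move_arm(
  increments="0 0 0 0 0 0.8 0;0 0 0 0 0 1.2 0;0 0 0 0 0 1.5 0;0 0 0 0 0 1.5 0;0 0 0 0 0 1.5 0;0 0 0 0 0 1.5 0;0 0 0 0 0 1.5 0;0 0 0 0 0 1.5 0;0 0 0 0 0 1.5 0;0 0 0 0 0 1 0;0 0 0 0 0 0.5 0;0 0 0 0 0 0 0;0 0 0 0 0 0 0",
  newtons=25,
)

```text
time: 21.6
eef_pos: [0.5838, -0.0944, 0.0311]
tcp_rot: [1.228, 1.196, -1.228]
contact_force: [-0.1, -1.5, 5.4]
finger_gap: 0.0101
```

move_arm(
  increments="0 0 0 0 0 0.2 0;0 0 0 0 0 0.2 0;0 0 0 0 0 0 0",
)

```text
time: 21.9
eef_pos: [0.5837, -0.0981, 0.0311]
tcp_rot: [1.228, 1.196, -1.228]
contact_force: [-0.9, -1.0, 5.2]
finger_gap: 0.0095
```

move_arm(
  increments="0 0 0 0 0 0.2 0;0 0 0 0 0 0.1 0;0 0 0 0 0 0 0",
)

```text
time: 22.2
eef_pos: [0.5836, -0.0996, 0.031]
tcp_rot: [1.23, 1.198, -1.228]
contact_force: [2.4, 13.1, 6.3]
finger_gap: 0.0103
```

move_arm(
  increments="0 0 0 0 0 -0.2 0.3;0 0 0 0 0 0 0.6;0 0 0 0 0 0 0.6;0 0 0 0 0 0 0.6;0 0 0 0 0 0 0.6;0 0 0 -3 0 0 0.6;0 0 0 -3 0 0 0.7;-0.145 0 0 -2 0 0 0.8;-0.145 0 0 0 0 0 0.8;-0.145 0 0 0 0 0 0.8;-0.145 0 0 0 0 0 0.8;-0.145 0 0 0 0 0 0.8;-0.145 0 0 0 0 0 0.8;-0.145 0 0 0 0 0 0.8;-0.145 0 0 0 0 0 0.8;-0.145 0 0 0 0 0 0.8;-0.145 0 0 0 0 0 0.8;-0.145 0 0 0 0 0 0.8",
)

```text
time: 24.0
eef_pos: [0.5837, -0.0976, 0.1109]
tcp_rot: [-0.004, 1.571, 0.004]
contact_force: [0.6, -0.1, 0.1]
finger_gap: 0.0729
```

Run:
```python
from plan import *
plan((.46,-.1124,.05),0)
```

```text
t 24.0 pos [ 0.5837 -0.0976  0.1109] phi 0.005 tilt x [-0. -0. -1.] F [ 0.6 -0.1  0.1] gap 0.0729 q [-0.27  0.56  1.54 -0.    1.03 -0.27]
  rx 0.005 then shift cm x 6.09 y -1.48 z -12.37
```

move_arm(
  increments="0 0 0 0 -0.37 -3.1 0.8;0 0 0 0 -0.37 -3.1 0.8;0 0 0 0 -0.37 -3.1 0.8;0 0 0 0 -0.37 -3.07 0.8;0 0 0 0 0 0 0.8;0 0 0 0 0 0 0.8",
)

```text
time: 24.6
eef_pos: [0.4601, -0.1125, 0.1112]
tcp_rot: [0.001, 1.57, -0.001]
contact_force: [0.3, -0.3, 0.8]
finger_gap: 0.0726
```

Run:
```python
from plan import *
from fit import *
ims={'scene':snap('scene','pics/scene8.png'),'top':snap('top','pics/top8.png')}
plan((.46,-.1124,.009),0)
for g in [(.4596,-.113),(.4545,-.0219),(.429,.095),(.429,.1586)]:
    print(fit(ims,sleeve(),g,mask_blue,('scene',),pad=10))
yaw=-.0256; c=np.array([.5837,-.0993])
B=[]
for d in (.095,.185): B+=[circ(*rt(c,yaw,(0,d)),.027,.004),circ(*rt(c,yaw,(0,d)),.013,.004)]
B.append(box(*rt(c,yaw,(0,.14)),yaw,.03,.09,.019,.019))
B.append(box(*c,yaw,.018,.005,.02,.055))
B=np.vstack(B)
crop('pics/top8.png','pics/l1.png',150,160,310,280,5,proj('top',B))
crop('pics/scene8.png','pics/l2.png',205,170,335,260,6,proj('scene',B))
crop('pics/scene8.png','pics/l3.png',205,170,335,260,6)
```

```text
t 24.7 pos [ 0.4611 -0.1125  0.1111] phi -0.001 tilt x [ 0.001 -0.    -1.   ] F [-0.2  0.2 -0.9] gap 0.0727 q [-0.37  0.43  1.83  0.    0.88 -0.36]
  rx -0.001 then shift cm x 10.21 y 0.01 z -0.11
(array([ 0.45988859, -0.1125892 ]), np.float64(24.828125))
(array([ 0.45430465, -0.02244829]), np.float64(20.4375))
(array([0.39174704, 0.07964051]), np.float64(31.453125))
(array([0.42997693, 0.15851717]), np.float64(36.015625))
```

View pics/l1.png

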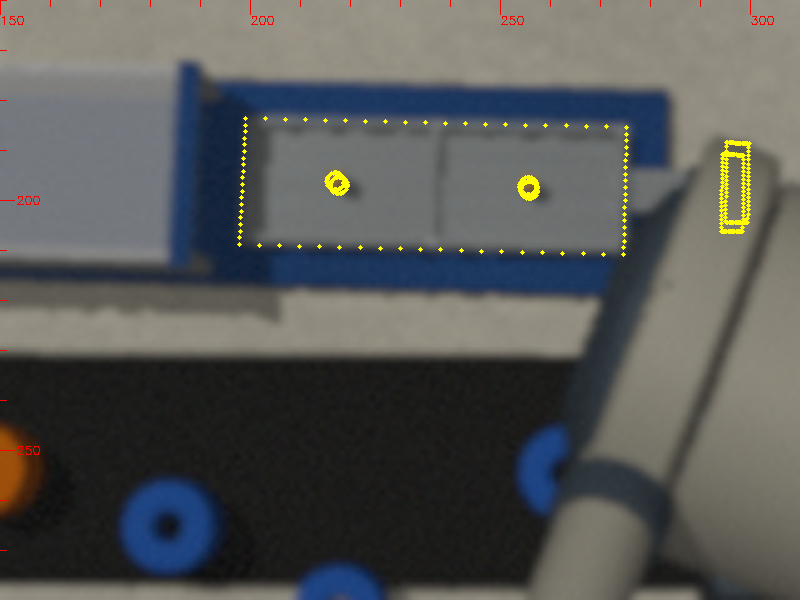

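View pics/l2.png

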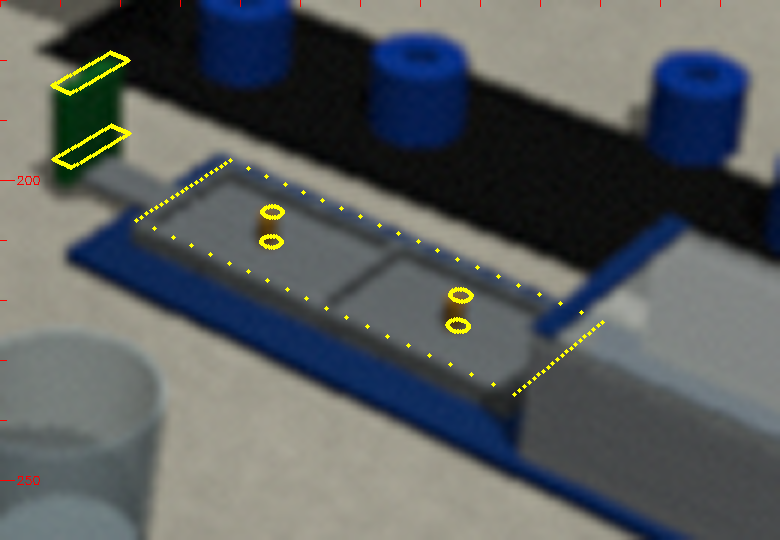

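View pics/l3.png

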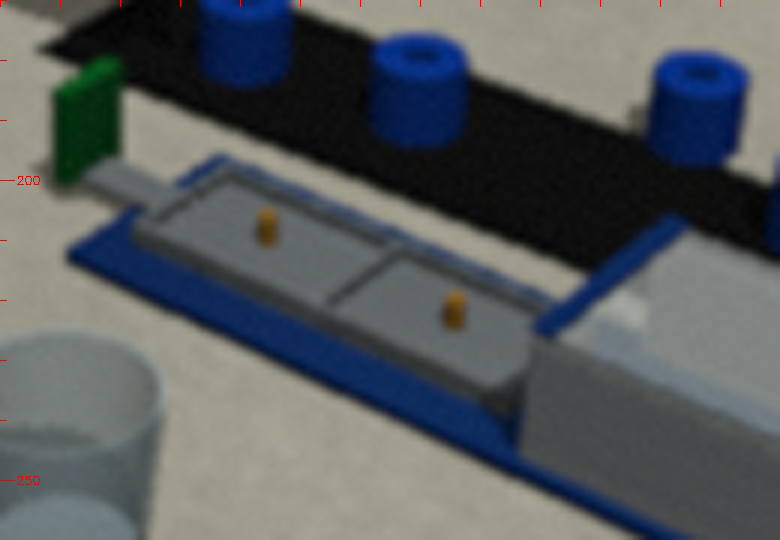

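Run:
```python
from h import *
yaw=-.0256; c=np.array([.5837,-.0993])
crop('pics/top8.png','pics/m1.png',190,170,290,220,8)
im=cv2.imread('pics/top8.png').astype(float)
for d in(.095,.185):
    q=rt(c,yaw,(0,d)); print(q, proj('top',[[*q,.027],[*q,.013]]))
for n in('top','scene'):
    im=cv2.imread(f'pics/{n}8.png').astype(int); m=((im[...,2]-im[...,0])>30)&(im[...,2]<200)
    w=(slice(170,225),slice(200,290)) if n=='top' else (slice(195,230),slice(240,290))
    k,l,s,cc=cv2.connectedComponentsWithStats(m[w].astype(np.uint8))
    for i in range(1,k): 
        print(n,s[i],cc[i]+[w[1].start,w[0].start])
```

```text
[ 0.58613173 -0.00433113] [[255.19102022 196.70344036]
 [255.37792155 197.52903712]]
[0.58843548 0.08563938] [[216.6021446  195.7455326 ]
 [217.30236381 196.58062208]]
top [16 24  3  4  9] [216.88888889 195.33333333]
top [54 25  4  4 12] [255.5 196.5]
scene [ 8 10  3  6 17] [249.05882353 207.35294118]
scene [39 23  4  7 21] [280.28571429 220.85714286]
```

View pics/m1.png

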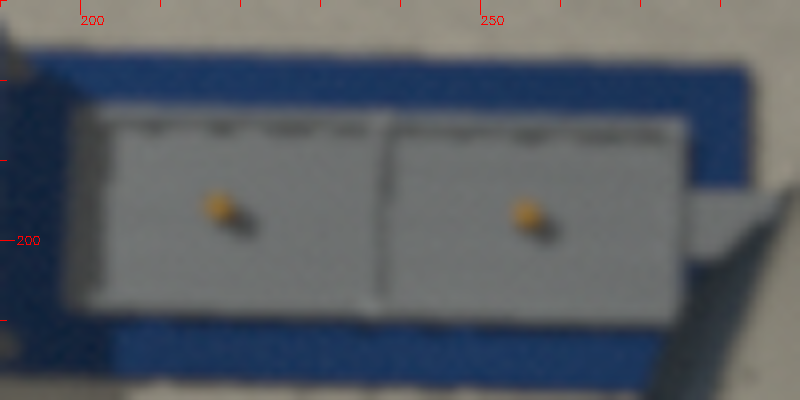

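move_arm(
  increments="0 0 0 3 0 -0.05 0.8;0 0 0 3 0 -0.05 0.8;0 0 0 2.7 0 0 0.8;0 0 0 1.5 0 0 0.8;0 0 0 0 0 0 0.6;0 0 0 0 0 0 0.4;0 0 0 0 0 0 0.3;0 0 0 0 0 0 0.3;0 0 0 0 0 0 0.3;0 0 0 0 0 0 0.3",
  newtons=5,
)

```text
time: 25.7
eef_pos: [0.4597, -0.1124, 0.0096]
tcp_rot: [0.0, 1.569, -0.001]
contact_force: [0.5, 0.4, 6.5]
finger_gap: 0.0412
```

move_arm(
  increments="0 0 0 0 0 0 0.7;0 0 0 0 0 0 0.7;0 0 0 0 0 0 0.7;0 0 0 0 0 0 0.7;0.145 0 0 0 0 0 0.7;0.145 0 0 0 0 0 0.7;0.145 0 0 0 0 0 0.7;0.145 0 0 0 0 0 0.7;0.145 0 0 0 0 0 0.7;0.145 0 0 0 0 0 0.7;0.145 0 0 0 0 0 0.7;0.145 0 0 0 0 0 0.7;0.145 0 0 0 0 0 0.7;0.145 0 0 0 0 0 0.7;0.145 0 0 0 0 0 0.6;0 0 0 0 0 0 0.4;0 0 0 0 0 0 0.3;0 0 0 0 0 0 0.3;0 0 0 0 0 0 0.3;0 0 0 0 0 0 0.3",
)

```text
time: 27.7
eef_pos: [0.4591, -0.1123, 0.0089]
tcp_rot: [1.227, 1.198, -1.227]
contact_force: [-1.0, -0.0, -1.4]
finger_gap: 0.0428
```

Run:
```python
from plan import *
plan((.5868,-.0048,.1),-1.596)
plan((.589,.085,.1),-1.596)
```

```text
t 27.7 pos [ 0.4591 -0.1123  0.0089] phi -1.595 tilt x [-0.  0. -1.] F [-1.  -0.  -1.4] gap 0.0428 q [-0.37  0.62  1.91  0.    0.61  1.23]
  rx 0.001 then shift cm x -9.11 y 12.50 z -11.06
t 27.7 pos [ 0.4591 -0.1123  0.0089] phi -1.595 tilt x [-0.  0. -1.] F [-1.  -0.  -1.4] gap 0.0428 q [-0.37  0.62  1.91  0.    0.61  1.23]
  rx 0.001 then shift cm x -9.11 y 12.49 z -20.05
```

move_arm(
  increments="0 0 0 0 0 0 0.3;0 0 0 0 0 0 0.3;0 0 0 -1.5 0 0 0.3;0 0 0 -3 0 0 0.3;0 0 0 -3 0 0 0.3;0 0 0 -1.6 2.07 -3.34 0.3;0 0 0 0 2.07 -3.34 0.3;0 0 0 0 2.07 -3.34 0.3;0 0 0 0 2.07 -3.34 0.3;0 0 0 0 2.07 -3.34 0.3;0 0 0 0 2.08 -3.35 0.3;0 0 0 2 0 0 0.3;0 0 0 0 0 0 0.3;0 0 0 0 0 0 0.3",
  newtons=20,
)

```text
time: 29.1
eef_pos: [0.5876, 0.0847, 0.0797]
tcp_rot: [1.227, 1.198, -1.229]
contact_force: [1.1, 0.1, -0.3]
finger_gap: 0.0419
```

Run:
```python
from plan import *
plan((.5884,.085,.05),-1.596)
o,Rm=cur();p=o['eef_pos'];b=p+[.0006,0,-.008]
snap('scene','pics/scene9.png');snap('top','pics/top9.png')
crop('pics/scene9.png','pics/n1.png',240,150,340,230,7,proj('scene',np.vstack([circ(*b,.021),circ(*(b+[0,0,.036]),.021)])))
crop('pics/scene9.png','pics/n2.png',240,150,340,230,7)
```

```text
t 29.1 pos [0.5876 0.0847 0.0797] phi -1.596 tilt x [-0.002 -0.    -1.   ] F [ 1.1  0.1 -0.3] gap 0.0419 q [ 0.04  0.61  1.56 -0.    0.97  1.64]
  rx 0.000 then shift cm x 2.97 y 0.08 z -0.03
```

View pics/n1.png

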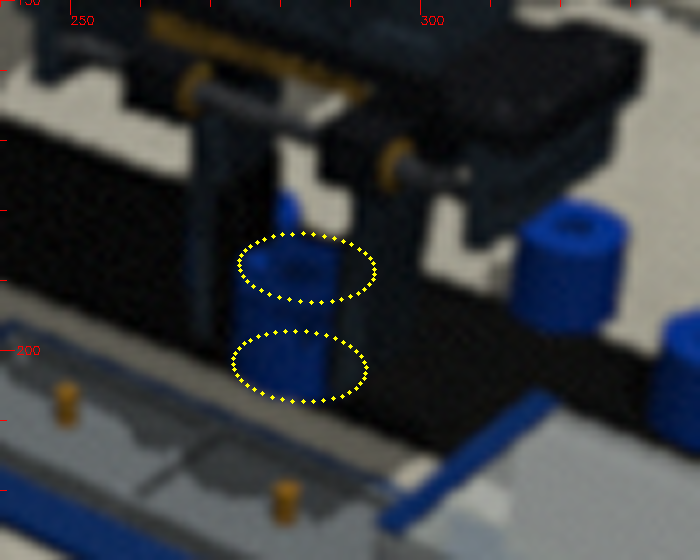

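View pics/n2.png

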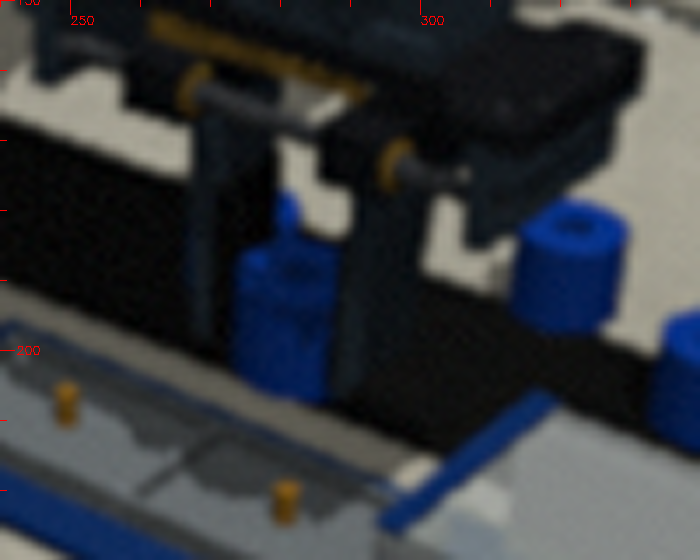

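move_arm(
  increments="0 0 0 2 0.08 0 0.3;0 0 0 1.9 0 0 0.3;0 0 0 0 0 0 0.3;0 0 0 0.3 0 0 0.3;0 0 0 0.3 0 0 0.3;0 0 0 0.2 0 0 0.3;0 0 0 0 0 0 0.3",
)

```text
time: 29.9
eef_pos: [0.5893, 0.085, 0.0332]
tcp_rot: [1.228, 1.197, -1.228]
contact_force: [-0.0, 0.2, -0.5]
finger_gap: 0.0421
```

move_arm(
  increments="0 0 0 0.3 0 0 0.3;0 0 0 0.3 0 0 0.3;0 0 0 0 0 0 0.3",
)

```text
time: 30.2
eef_pos: [0.589, 0.085, 0.0265]
tcp_rot: [1.227, 1.198, -1.228]
contact_force: [-0.7, 0.5, -0.3]
finger_gap: 0.0426
```

move_arm(
  increments="0 0 0 0.3 0 0 0.3;0 0 0 0.2 0 0 0.3;0 0 0 0 0 0 0.3",
)

```text
time: 30.5
eef_pos: [0.5892, 0.085, 0.0219]
tcp_rot: [1.228, 1.197, -1.228]
contact_force: [-0.5, -0.5, 0.4]
finger_gap: 0.0421
```

move_arm(
  increments="0 0 0 0 0 0 0.4;0 0 0 0 0 0 0.6;0 0 0 0 0 0 0.6;0 0 0 0 0 0 0.6;0 0 0 -2 0 0 0.6;0 0 0 -3 0 0 0.7;-0.145 0 0 -3 0 0 0.8;-0.145 0 0 0 0 0 0.8;-0.145 0 0 0 0 0 0.8;-0.145 0 0 0 0 0 0.8;-0.145 0 0 0 0 0 0.8;-0.145 0 0 0 0 0 0.8;-0.145 0 0 0 0 0 0.8;-0.145 0 0 0 0 0 0.8;-0.145 0 0 0 0 0 0.8;-0.145 0 0 0 0 0 0.8;-0.145 0 0 0 0 0 0.8;0 0 0 0 0 0 0.8",
)

```text
time: 32.3
eef_pos: [0.5892, 0.085, 0.1019]
tcp_rot: [-0.002, 1.571, 0.001]
contact_force: [-0.9, 1.4, -0.8]
finger_gap: 0.073
```

Run:
```python
from plan import *
from fit import *
ims={'scene':snap('scene','pics/scene10.png'),'top':snap('top','pics/top10.png')}
plan((.392,.0796,.1),0)
for g in [(.4545,-.0219),(.392,.08),(.429,.1586)]:
    print(fit(ims,sleeve(),g,mask_blue,('scene',),pad=10))
crop('pics/scene10.png','pics/o1.png',205,150,365,250,5)
crop('pics/top10.png','pics/o2.png',170,170,320,290,5)
```

```text
t 32.4 pos [0.5892 0.085  0.1019] phi -0.006 tilt x [-0.  0. -1.] F [ 0.6 -0.5  0.5] gap 0.073 q [0.04 0.58 1.54 0.   1.02 0.05]
  rx -0.006 then shift cm x 0.19 y -0.54 z -19.72
(array([ 0.2915625, -0.1212125]), np.float64(5.0))
(array([0.3917573 , 0.07964386]), np.float64(29.546875))
(array([0.42997693, 0.15851717]), np.float64(36.015625))
```

View pics/o1.png

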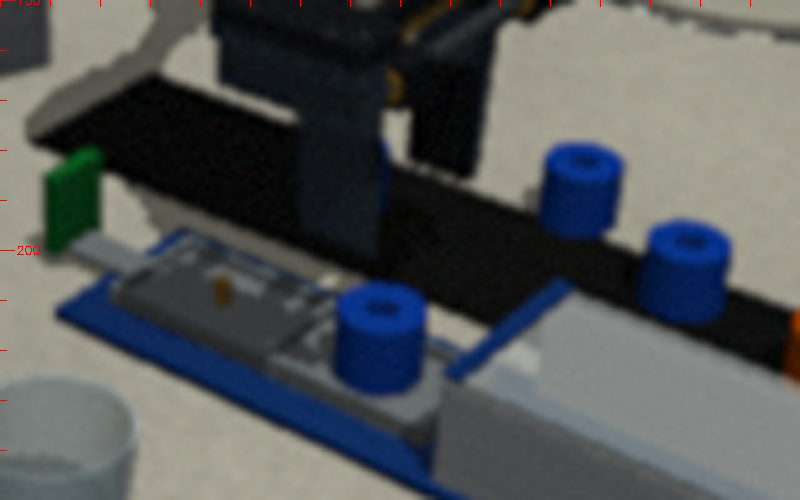

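View pics/o2.png

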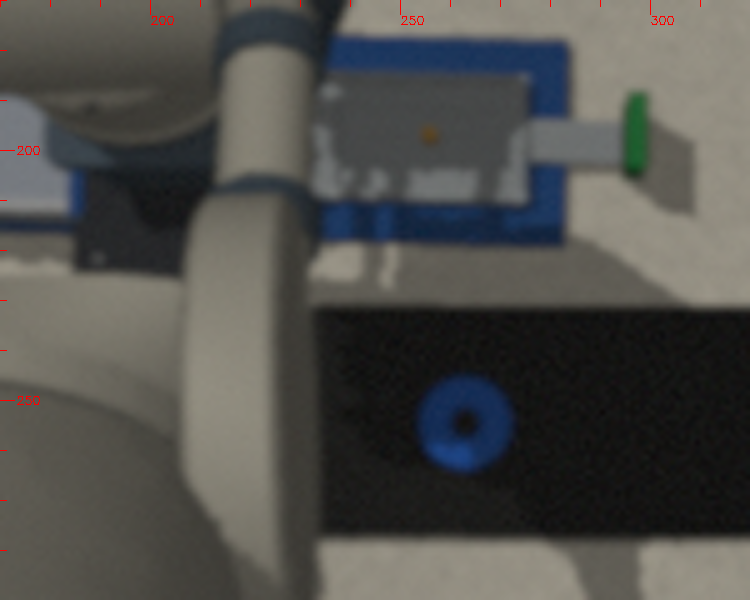

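move_arm(
  increments="0 0 0 0 -0.11 -3.95 0.8;0 0 0 0 -0.11 -3.95 0.8;0 0 0 0 -0.11 -3.95 0.8;0 0 0 0 -0.11 -3.95 0.8;0 0 0 0 -0.11 -3.92 0.8;0 0 0 2 0 0 0.8;0 0 0 2 0 0 0.8;0 0 0 0 0 0 0.8;0 0 0 0 0 0 0.8",
)

```text
time: 33.3
eef_pos: [0.392, 0.0797, 0.0621]
tcp_rot: [0.003, 1.572, -0.003]
contact_force: [-0.4, 0.0, -0.1]
finger_gap: 0.0729
```

Run:
```python
from plan import *
plan((.392,.0796,.009),0)
snap('scene','pics/scene11.png')
crop('pics/scene11.png','pics/p1.png',260,130,380,220,6)
```

```text
t 33.3 pos [0.392  0.0797 0.0621] phi -0.003 tilt x [-0.001 -0.    -1.   ] F [-0.4  0.  -0.1] gap 0.0729 q [0.05 0.45 2.05 0.   0.64 0.05]
  rx -0.003 then shift cm x 5.31 y -0.01 z -0.00
```

View pics/p1.png

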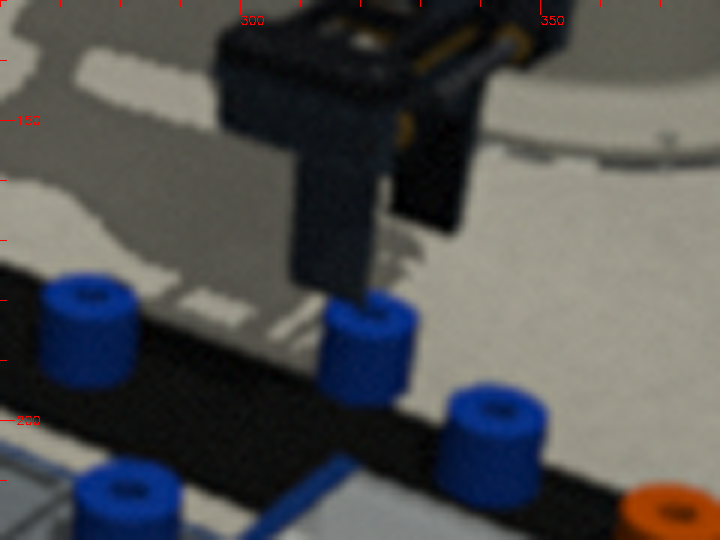

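move_arm(
  increments="0 0 0 2 0 0 0.8;0 0 0 2 0 0 0.8;0 0 0 1.2 0 0 0.8;0 0 0 0 0 0 0.6;0 0 0 0 0 0 0.4;0 0 0 0 0 0 0.3;0 0 0 0 0 0 0.3;0 0 0 0 0 0 0.3;0 0 0 0 0 0 0.3",
  newtons=10,
)

```text
time: 34.25
eef_pos: [0.3924, 0.0797, 0.0105]
tcp_rot: [0.001, 1.57, -0.001]
contact_force: [-1.6, -0.1, 12.0]
finger_gap: 0.0408
```

move_arm(
  increments="0 0 0 -2 0 0 0.3;0 0 0 0 0 2.5 0.3;0 0 0 0 0 2.5 0.3;0 0 0 0 0 0 0.3;0 0 0 0 0 0 0.3",
  newtons=20,
)

```text
time: 34.75
eef_pos: [0.4419, 0.0796, 0.03]
tcp_rot: [0.001, 1.571, -0.001]
contact_force: [-0.6, -0.1, -0.2]
finger_gap: 0.041
```

Run:
```python
from plan import *
plan((.442,.0796,.009),0)
snap('scene','pics/scene12.png')
crop('pics/scene12.png','pics/p2.png',260,130,380,220,6)
```

```text
t 34.75 pos [0.4419 0.0796 0.03  ] phi -0.001 tilt x [-0.  0. -1.] F [-0.6 -0.1 -0.2] gap 0.041 q [0.05 0.56 1.96 0.   0.63 0.05]
  rx -0.001 then shift cm x 2.10 y -0.00 z 0.01
```

View pics/p2.png

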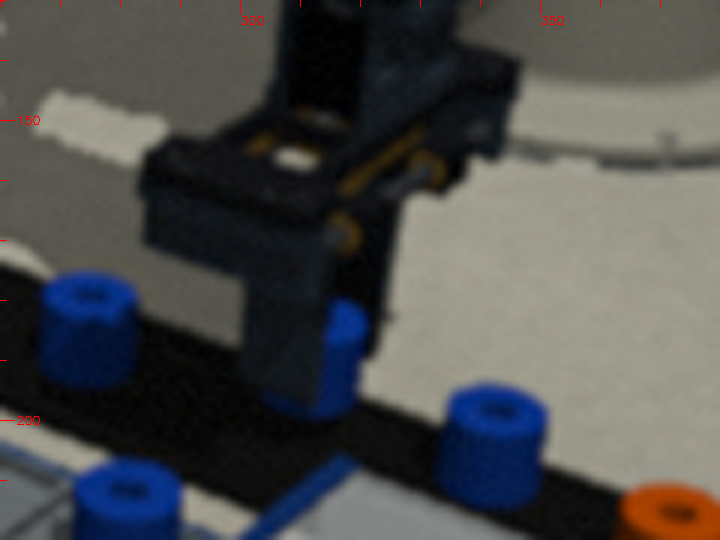

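move_arm(
  increments="0 0 0 1 0 0 0.3;0 0 0 0.9 0 0 0.3;0 0 0 0 0 0 0.3;0 0 0 0 0 0 0.5;0 0 0 0 0 0 0.7;0 0 0 0 0 0 0.7;0 0 0 0 0 0 0.7;0.145 0 0 0 0 0 0.7;0.145 0 0 0 0 0 0.7;0.145 0 0 0 0 0 0.7;0.145 0 0 0 0 0 0.7;0.145 0 0 0 0 0 0.7;0.145 0 0 0 0 0 0.7;0.145 0 0 0 0 0 0.7;0.145 0 0 0 0 0 0.7;0.145 0 0 0 0 0 0.7;0.145 0 0 0 0 0 0.7;0.145 0 0 0.1 0 0 0.7",
)

```text
time: 36.6
eef_pos: [0.4421, 0.0797, 0.0101]
tcp_rot: [1.232, 1.194, -1.232]
contact_force: [-0.3, -0.4, -0.1]
finger_gap: 0.0637
```

move_arm(
  increments="0 0 0 0 0 0 0.4;0 0 0 0 0 0 0.3;0 0 0 0 0 0 0.3;0 0 0 0 0 0 0.3;0 0 0 0 0 0 0.3;0 0 0 0 0 0 0.3",
  newtons=8,
)

```text
time: 37.2
eef_pos: [0.442, 0.0797, 0.0099]
tcp_rot: [1.227, 1.197, -1.227]
contact_force: [-0.2, -0.6, 1.1]
finger_gap: 0.0421
```

Run:
```python
from plan import *
plan((.5866,-.0048,.08),-1.596)
snap('scene','pics/scene13.png')
crop('pics/scene13.png','pics/p3.png',240,140,360,230,6)
```

```text
t 37.2 pos [0.442  0.0797 0.0099] phi -1.595 tilt x [ 0.  0. -1.] F [-0.2 -0.6  1.1] gap 0.0421 q [0.05 0.6  1.97 0.   0.57 1.64]
  rx 0.001 then shift cm x -7.01 y 14.66 z 8.08
```

View pics/p3.png

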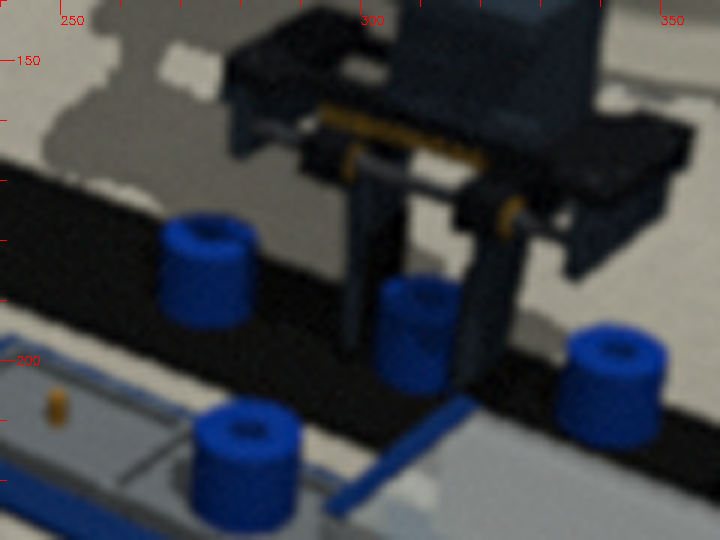

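move_arm(
  increments="0 0 0 0 0 0 0.3;0 0 0 -2 0 0 0.3;0 0 0 -3 0 0 0.3;0 0 0 -3 0 0 0.3;0 0 0 0 3.67 2.03 0.3;0 0 0 0 3.67 2.03 0.3;0 0 0 0 3.67 2.03 0.3;0 0 0 0 3.67 2.02 0.3;0 0 0 3 0 0 0.3;0 0 0 1.5 0 0 0.3;0 0 0 0 0 0 0.3;0 0 0 0 0 0 0.3",
  newtons=20,
)

```text
time: 38.45
eef_pos: [0.5865, -0.005, 0.0451]
tcp_rot: [1.227, 1.198, -1.228]
contact_force: [0.8, -0.5, -0.5]
finger_gap: 0.0419
```

Run:
```python
from plan import *
plan((.587,-.005,.038),-1.596)
snap('scene','pics/scene14.png')
crop('pics/scene14.png','pics/p4.png',220,150,320,230,7)
```

```text
t 38.45 pos [ 0.5865 -0.005   0.0451] phi -1.596 tilt x [-0.001  0.    -1.   ] F [ 0.8 -0.5 -0.5] gap 0.0419 q [-0.11  0.65  1.61  0.    0.89  1.49]
  rx 0.000 then shift cm x 0.71 y 0.05 z -0.00
```

View pics/p4.png

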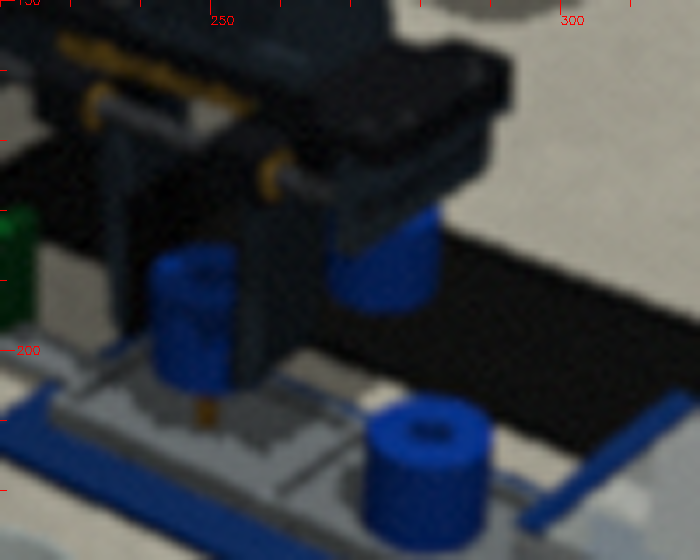

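move_arm(
  increments="0 0 0 0.4 0.05 0 0.3;0 0 0 0.4 0 0 0.3;0 0 0 0.4 0 0 0.3;0 0 0 0 0 0 0.3",
)

```text
time: 38.9
eef_pos: [0.5869, -0.005, 0.0325]
tcp_rot: [1.227, 1.198, -1.228]
contact_force: [0.0, 0.7, -0.6]
finger_gap: 0.0422
```

move_arm(
  increments="0 0 0 0.3 0 0 0.3;0 0 0 0.3 0 0 0.3;0 0 0 0.3 0 0 0.3;0 0 0 0 0 0 0.3",
)

```text
time: 39.3
eef_pos: [0.5869, -0.0051, 0.0234]
tcp_rot: [1.228, 1.198, -1.228]
contact_force: [-0.8, -0.4, -1.4]
finger_gap: 0.0419
```

move_arm(
  increments="0 0 0 0 0 0 0.4;0 0 0 0 0 0 0.6;0 0 0 0 0 0 0.6;0 0 0 0 0 0 0.6;0 0 0 -2 0 0 0.6;0 0 0 -3 0 0 0.6;0 0 0 -3 0 0 0.6;0 0 0 0 0 3.1 0.6;0 0 0 0 0 3.1 0.6;0 0 0 0 0 3.1 0.6;0 0 0 0 0 0 0.6;0 0 0 0 0 0 0.6",
)

```text
time: 40.5
eef_pos: [0.5847, -0.0984, 0.1039]
tcp_rot: [1.229, 1.197, -1.229]
contact_force: [0.2, 0.7, 0.6]
finger_gap: 0.0548
```

Run:
```python
from plan import *
from fit import *
plan((.5838,-.0985,.031),-1.596)
ims={'scene':snap('scene','pics/scene15.png'),'top':snap('top','pics/top15.png')}
crop('pics/scene15.png','pics/q1.png',205,150,335,240,6)
crop('pics/top15.png','pics/q2.png',170,170,320,280,5)
for z in (.013,.020):
  for g in [(.587,-.005),(.589,.085)]:
    print(z,fit(ims,sleeve(z),g,mask_blue,('scene',),pad=4))
```

```text
t 40.5 pos [ 0.5847 -0.0984  0.1039] phi -1.597 tilt x [-0.  0. -1.] F [0.2 0.7 0.6] gap 0.0548 q [-0.27  0.57  1.55  0.    1.02  1.33]
  rx -0.001 then shift cm x 7.29 y -0.09 z 0.01
0.013 (array([ 0.58506058, -0.00686273]), np.float64(35.4375))
0.013 (array([0.58888403, 0.08364404]), np.float64(31.03125))
0.02 (array([ 5.94140324e-01, -9.93046761e-05]), np.float64(37.875))
0.02 (array([0.59797433, 0.08910629]), np.float64(37.453125))
```

View pics/q1.png

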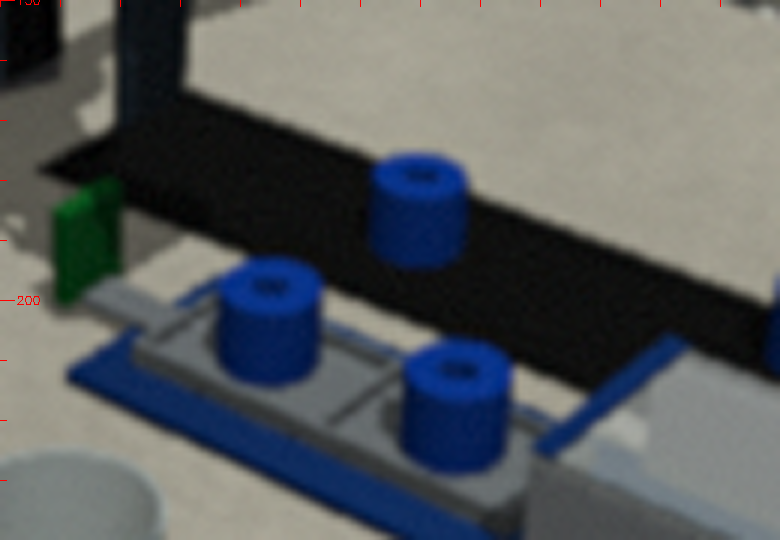

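View pics/q2.png

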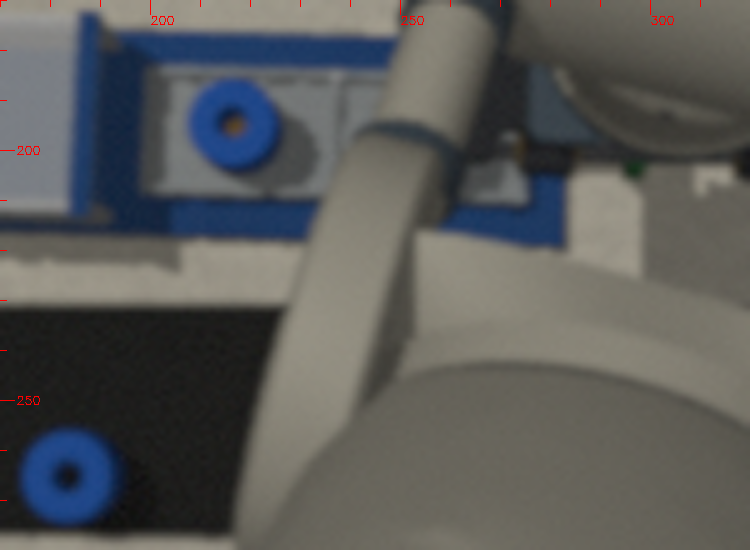

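move_arm(
  increments="0 0 0 2 -0.09 0 0.6;0 0 0 2 0 0 0.6;0 0 0 2 0 0 0.6;0 0 0 1.3 0 0 0.6;0 0 0 0 0 0 0.3;0 0 0 0 0 0 0;0 0 0 0 0 0 0;0 0 0 0 0 0 0;0 0 0 0 0 0 0;0 0 0 0 0 0 0;0 0 0 0 0 0 0",
  newtons=15,
)

```text
time: 41.7
eef_pos: [0.5842, -0.0982, 0.0313]
tcp_rot: [1.228, 1.197, -1.228]
contact_force: [-0.6, -0.8, 4.3]
finger_gap: 0.0099
```

move_arm(
  increments="0 0 0 0 0 -0.5 0;0 0 0 0 0 -0.8 0;0 0 0 0 0 -1 0;0 0 0 0 0 -1 0;0 0 0 0 0 -1 0;0 0 0 0 0 -1 0;0 0 0 0 0 -1 0;0 0 0 0 0 -1 0;0 0 0 0 0 -1 0;0 0 0 0 0 -1 0;0 0 0 0 0 0 0",
  newtons=25,
)

```text
time: 42.8
eef_pos: [0.5867, -0.0041, 0.0313]
tcp_rot: [1.228, 1.197, -1.227]
contact_force: [0.5, 1.8, 5.5]
finger_gap: 0.0098
```

move_arm(
  increments="0 0 0 0 0 -0.8 0;0 0 0 0 0 -1 0;0 0 0 0 0 -1 0;0 0 0 0 0 -1 0;0 0 0 0 0 -1 0;0 0 0 0 0 -1 0;0 0 0 0 0 -1 0;0 0 0 0 0 -1 0;0 0 0 0 0 -1 0;0 0 0 0 0 -0.5 0;0 0 0 0 0 0 0",
)

```text
time: 43.9
eef_pos: [0.5891, 0.0884, 0.0313]
tcp_rot: [1.228, 1.197, -1.227]
contact_force: [-0.3, 1.8, 6.9]
finger_gap: 0.0099
```

move_arm(
  increments="0 0 0 0 0 -0.2 0;0 0 0 0 0 -0.2 0;0 0 0 0 0 0 0",
)

```text
time: 44.2
eef_pos: [0.5892, 0.0919, 0.0313]
tcp_rot: [1.228, 1.197, -1.227]
contact_force: [1.3, -0.0, 5.3]
finger_gap: 0.0098
```

move_arm(
  increments="0 0 0 0 0 -0.2 0;0 0 0 0 0 -0.1 0;0 0 0 0 0 0 0",
)

```text
time: 44.5
eef_pos: [0.5893, 0.0947, 0.0313]
tcp_rot: [1.228, 1.197, -1.227]
contact_force: [1.4, 0.3, 5.7]
finger_gap: 0.0101
```

move_arm(
  increments="0 0 0 0 0 -0.1 0;0 0 0 0 0 -0.1 0;0 0 0 0 0 0 0",
)

```text
time: 44.8
eef_pos: [0.5893, 0.0954, 0.0313]
tcp_rot: [1.227, 1.195, -1.228]
contact_force: [-0.2, -13.0, 7.9]
finger_gap: 0.0098
```

move_arm(
  increments="0 0 0 0 0 -0.1 0;0 0 0 0 0 -0.1 0;0 0 0 0 0 0 0",
)

```text
time: 45.1
eef_pos: [0.5893, 0.0955, 0.0313]
tcp_rot: [1.225, 1.194, -1.229]
contact_force: [-0.2, -30.8, 8.3]
finger_gap: 0.0099
```

move_arm(
  increments="0 0 0 0 0 0 0.3;0 0 0 0 0 0 0.6;0 0 0 0 0 0 0.6;0 0 0 0 0 0 0.6;0 0 0 0 0 0 0.6;0 0 0 -3 0 0 0.6;0 0 0 -4 0 0 0.6;0 0 0 -3 0 0 0.7;0 0 0 0 0 0 0.7",
)

```text
time: 46.0
eef_pos: [0.5912, 0.0992, 0.135]
tcp_rot: [1.231, 1.193, -1.222]
contact_force: [0.2, 0.3, 0.2]
finger_gap: 0.0636
```

Run:
```python
from plan import *
from fit import *
plan((.4545,-.0222,.1),-1.596)
ims={'scene':snap('scene','pics/scene16.png')}
crop('pics/scene16.png','pics/r1.png',205,150,365,260,5)
for g in [(.4545,-.0219),(.429,.1586)]:
    print(fit(ims,sleeve(),g,mask_blue,('scene',),pad=5))
```

```text
t 46.0 pos [0.5912 0.0992 0.135 ] phi -1.596 tilt x [ 0.007  0.    -1.   ] F [0.2 0.3 0.2] gap 0.0636 q [0.07 0.54 1.51 0.   1.09 1.66]
  rx 0.000 then shift cm x 3.50 y -13.36 z 12.48
(array([ 0.45456743, -0.02183526]), np.float64(41.28125))
(array([0.42931226, 0.15818051]), np.float64(34.90625))
```

View pics/r1.png

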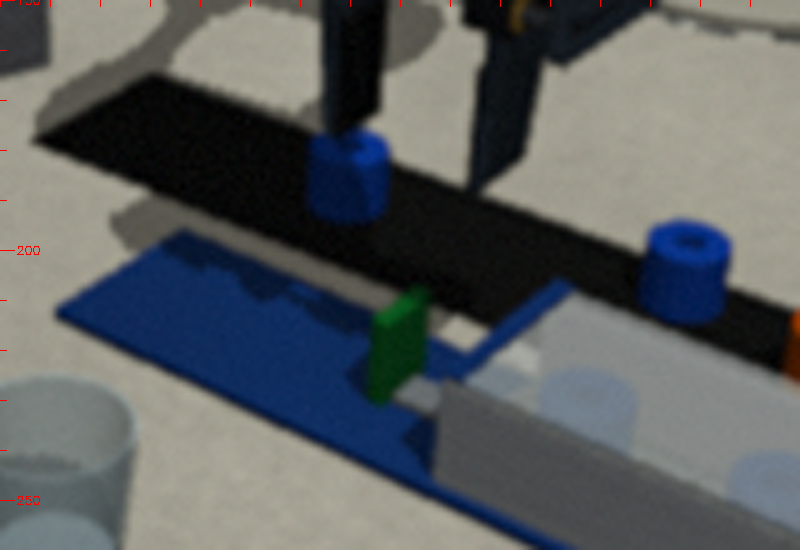

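move_arm(
  increments="0 0 0 0.9 -3.34 3.1 0.7;0 0 0 0.9 -3.34 3.1 0.7;0 0 0 0.9 -3.34 3.1 0.7;0 0 0 0.8 -3.34 3.1 0.7;0 0 0 0 0 0 0.7;0 0 0 0 0 0 0.7;0 0 0 0 0 0 0.7",
)

```text
time: 46.75
eef_pos: [0.453, -0.0214, 0.0957]
tcp_rot: [1.228, 1.197, -1.227]
contact_force: [0.1, 0.0, -0.5]
finger_gap: 0.0641
```

Run:
```python
from plan import *
plan((.4545,-.0222,.012),-1.596)
```

```text
t 46.75 pos [ 0.453  -0.0214  0.0957] phi -1.596 tilt x [ 0.  0. -1.] F [ 0.1  0.  -0.5] gap 0.0641 q [-0.18  0.43  1.89  0.    0.81  1.42]
  rx 0.000 then shift cm x 8.37 y 0.15 z 0.07
```

move_arm(
  increments="0 0 0 2.5 0.15 0.07 0.7;0 0 0 2.5 0 0 0.7;0 0 0 2.3 0 0 0.7;0 0 0 1 0 0 0.7;0 0 0 0 0 0 0.5;0 0 0 0 0 0 0.3;0 0 0 0 0 0 0.3;0 0 0 0 0 0 0.3;0 0 0 0 0 0 0.3;0 0 0 0 0 0 0.3",
  newtons=20,
)

```text
time: 47.75
eef_pos: [0.4544, -0.0225, 0.0137]
tcp_rot: [1.229, 1.196, -1.227]
contact_force: [0.1, 2.2, 8.7]
finger_gap: 0.0415
```

Run:
```python
from plan import *
plan((.5753,-.3804,.1),-1.596)
```

```text
t 47.75 pos [ 0.4544 -0.0225  0.0137] phi -1.596 tilt x [ 0.002 -0.    -1.   ] F [0.1 2.2 8.7] gap 0.0415 q [-0.18  0.59  1.96  0.    0.59  1.41]
  rx -0.000 then shift cm x -8.63 y 12.99 z 35.48
```

move_arm(
  increments="0 0 0 -2 0 0 0.3;0 0 0 -4 0 0 0.3;0 0 0 -4 0 0 0.3;0 0 0 0 1.3 3.55 0.3;0 0 0 0 1.3 3.55 0.3;0 0 0 0 1.3 3.55 0.3;0 0 0 0 1.3 3.55 0.3;0 0 0 0 1.3 3.55 0.3;0 0 0 0 1.3 3.55 0.3;0 0 0 0 1.3 3.55 0.3;0 0 0 0 1.3 3.55 0.3;0 0 0 0 1.3 3.55 0.3;0 0 0 0 1.3 3.55 0.3;0 0 0 2 0 0 0.3;0 0 0 2 0 0 0.3;0 0 0 2 0 0 0.3;0 0 0 0 0 0 0.3;0 0 0 0 0 0 0.3",
)

```text
time: 49.55
eef_pos: [0.5747, -0.3806, 0.0534]
tcp_rot: [1.228, 1.197, -1.228]
contact_force: [-0.1, -0.9, -0.9]
finger_gap: 0.0412
```

Run:
```python
from plan import *
plan((.5753,-.3804,.018),-1.596)
snap('scene','pics/scene17.png')
crop('pics/scene17.png','pics/r2.png',110,80,240,180,6)
```

```text
t 49.55 pos [ 0.5747 -0.3806  0.0534] phi -1.596 tilt x [-0.  0. -1.] F [-0.1 -0.9 -0.9] gap 0.0412 q [-0.67  0.75  1.32  0.    1.07  0.92]
  rx -0.000 then shift cm x 3.54 y 0.06 z -0.02
```

View pics/r2.png

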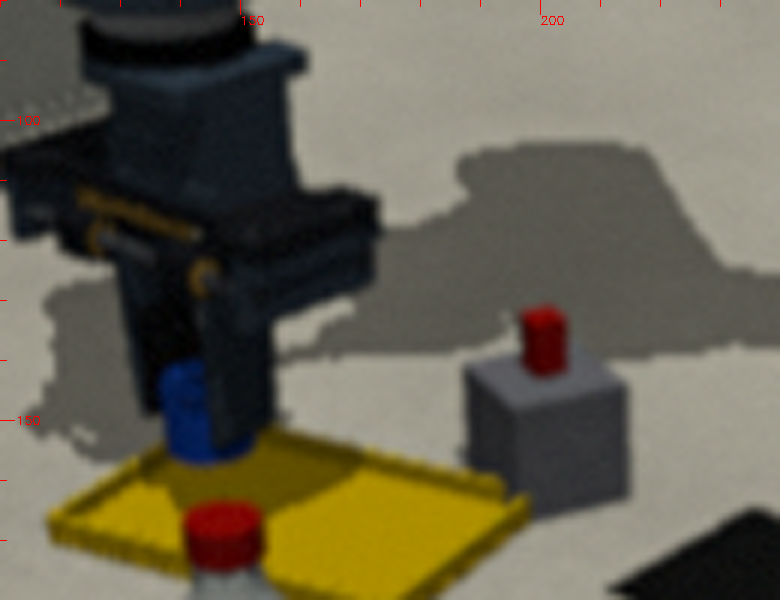

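move_arm(
  increments="0 0 0 1.5 0 0 0.3;0 0 0 1.5 0 0 0.3;0 0 0 0.2 0 0 0.3;0 0 0 0.2 0 0 0.3;0 0 0 0 0 0 0.3",
)

```text
time: 50.1
eef_pos: [0.5747, -0.3806, 0.0187]
tcp_rot: [1.228, 1.197, -1.228]
contact_force: [0.2, 0.4, -0.2]
finger_gap: 0.0418
```

move_arm(
  increments="0 0 0 0.1 0 0 0.3;0 0 0 0.1 0 0 0.3;0 0 0 0 0 0 0.3",
)

```text
time: 50.4
eef_pos: [0.5751, -0.3808, 0.0178]
tcp_rot: [1.228, 1.196, -1.227]
contact_force: [-2.4, 1.2, 7.3]
finger_gap: 0.0413
```

move_arm(
  increments="0 0 0 0 0 0 0.4;0 0 0 0 0 0 0.6;0 0 0 0 0 0 0.6;0 0 0 0 0 0 0.6;0 0 0 -3 0 0 0.6;0 0 0 -4 0 0 0.6;0 0 0 -4 0 0 0.7;0 0 0 0 0 0 0.7",
)

```text
time: 51.2
eef_pos: [0.5772, -0.3825, 0.1328]
tcp_rot: [1.227, 1.188, -1.225]
contact_force: [0.3, 0.3, 1.0]
finger_gap: 0.0636
```

Run:
```python
from plan import *
from fit import *
plan((.4295,.1588,.1),-1.596)
ims={'scene':snap('scene','pics/scene18.png')}
for g in [(.429,.1586)]:
    print(fit(ims,sleeve(),g,mask_blue,('scene',),pad=5))
crop('pics/scene18.png','pics/r3.png',110,80,240,180,6)
```

```text
t 51.2 pos [ 0.5772 -0.3825  0.1328] phi -1.596 tilt x [ 0.007 -0.005 -1.   ] F [0.3 0.3 1. ] gap 0.0636 q [-0.67  0.66  1.26  0.    1.21  0.92]
  rx 0.000 then shift cm x 3.28 y -16.13 z -53.74
(array([0.42997693, 0.15851717]), np.float64(36.015625))
```

View pics/r3.png

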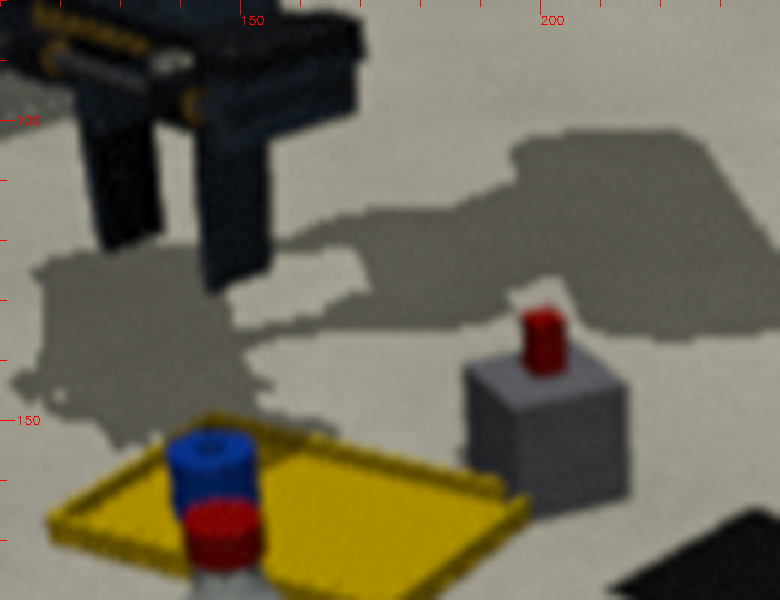

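move_arm(
  increments="0 0 0 0 -1.24 -4.13 0.7;0 0 0 0 -1.24 -4.13 0.7;0 0 0 0 -1.24 -4.13 0.7;0 0 0 0 -1.24 -4.13 0.7;0 0 0 0 -1.24 -4.13 0.7;0 0 0 0 -1.24 -4.13 0.7;0 0 0 0 -1.24 -4.13 0.7;0 0 0 0 -1.24 -4.13 0.7;0 0 0 0 -1.24 -4.13 0.7;0 0 0 0 -1.24 -4.13 0.7;0 0 0 0 -1.24 -4.13 0.7;0 0 0 0 -1.24 -4.13 0.7;0 0 0 0 -1.24 -4.13 0.7;0 0 0 2 0 0 0.7;0 0 0 2 0 0 0.7;0 0 0 0 0 0 0.7;0 0 0 0 0 0 0.7",
)

```text
time: 52.95
eef_pos: [0.4266, 0.16, 0.0867]
tcp_rot: [1.227, 1.198, -1.229]
contact_force: [0.2, -0.6, 0.3]
finger_gap: 0.0643
```

Run:
```python
from plan import *
plan((.4295,.1588,.012),-1.596)
snap('scene','pics/scene19.png')
crop('pics/scene19.png','pics/r4.png',270,120,400,220,6)
```

```text
t 52.95 pos [0.4266 0.16   0.0867] phi -1.596 tilt x [-0.002 -0.    -1.   ] F [ 0.2 -0.6  0.3] gap 0.0643 q [0.23 0.45 1.9  0.   0.79 1.82]
  rx -0.000 then shift cm x 7.47 y 0.29 z 0.11
```

View pics/r4.png

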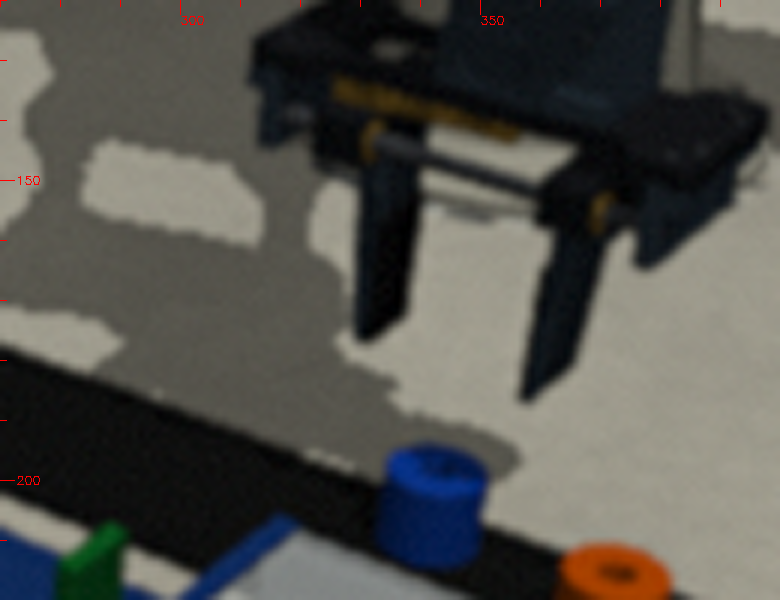

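move_arm(
  increments="0 0 0 2.5 0.29 0.11 0.7;0 0 0 2.5 0 0 0.7;0 0 0 1.8 0 0 0.7;0 0 0 0.6 0 0 0.7;0 0 0 0 0 0 0.5;0 0 0 0 0 0 0.3;0 0 0 0 0 0 0.3;0 0 0 0 0 0 0.3;0 0 0 0 0 0 0.3;0 0 0 0 0 0 0.3",
)

```text
time: 54.0
eef_pos: [0.4306, 0.1591, 0.0138]
tcp_rot: [1.229, 1.196, -1.226]
contact_force: [-0.4, -1.9, 10.2]
finger_gap: 0.042
```

Run:
```python
from plan import *
plan((.5601,-.3018,.1),-1.596)
```

```text
t 54.0 pos [0.4306 0.1591 0.0138] phi -1.596 tilt x [ 0.002  0.    -1.   ] F [-0.4 -1.9 10.2] gap 0.042 q [ 0.22  0.6   1.95 -0.    0.6   1.82]
  rx 0.000 then shift cm x -8.62 y 14.11 z 45.75
```

move_arm(
  increments="0 0 0 -2 0 0 0.3;0 0 0 -4 0 0 0.3;0 0 0 -4 0 0 0.3;0 0 0 0 1.18 3.81 0.3;0 0 0 0 1.18 3.81 0.3;0 0 0 0 1.18 3.81 0.3;0 0 0 0 1.18 3.81 0.3;0 0 0 0 1.18 3.81 0.3;0 0 0 0 1.18 3.81 0.3;0 0 0 0 1.18 3.81 0.3;0 0 0 0 1.18 3.81 0.3;0 0 0 0 1.18 3.81 0.3;0 0 0 0 1.18 3.81 0.3;0 0 0 0 1.17 3.82 0.3;0 0 0 0 1.17 3.82 0.3;0 0 0 2 0 0 0.3;0 0 0 2 0 0 0.3;0 0 0 2 0 0 0.3;0 0 0 0 0 0 0.3;0 0 0 0 0 0 0.3",
)

```text
time: 56.0
eef_pos: [0.5598, -0.3018, 0.0535]
tcp_rot: [1.228, 1.197, -1.228]
contact_force: [0.3, 0.5, -1.1]
finger_gap: 0.0418
```

Run:
```python
from plan import *
plan((.5601,-.3018,.018),-1.596)
snap('scene','pics/scene20.png')
crop('pics/scene20.png','pics/r5.png',110,80,240,180,6)
```

```text
t 56.0 pos [ 0.5598 -0.3018  0.0535] phi -1.596 tilt x [-0.  0. -1.] F [ 0.3  0.5 -1.1] gap 0.0418 q [-0.59  0.69  1.47  0.    0.98  1.01]
  rx 0.000 then shift cm x 3.55 y 0.03 z 0.00
```

View pics/r5.png

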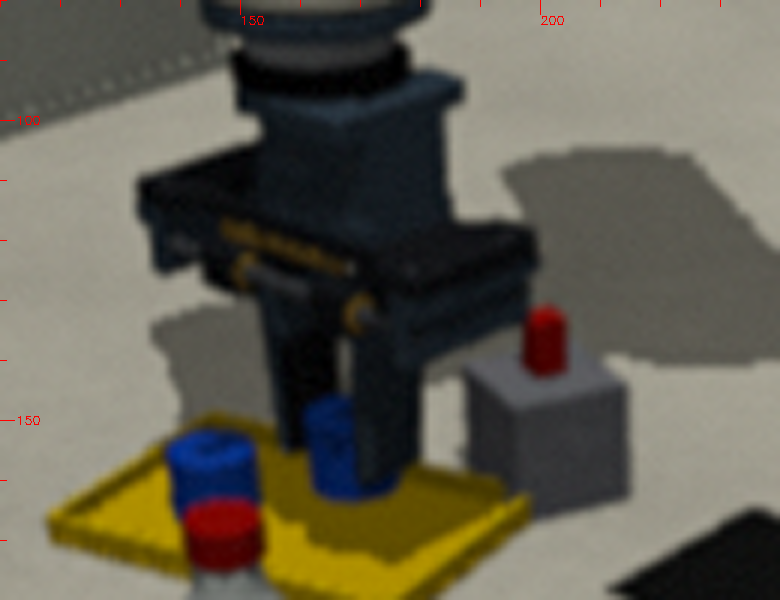

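move_arm(
  increments="0 0 0 1.5 0 0 0.3;0 0 0 1.5 0 0 0.3;0 0 0 0.2 0 0 0.3;0 0 0 0.2 0 0 0.3;0 0 0 0.1 0 0 0.3;0 0 0 0 0 0 0.3",
)

```text
time: 56.65
eef_pos: [0.5599, -0.3019, 0.0181]
tcp_rot: [1.228, 1.197, -1.228]
contact_force: [0.5, -0.3, -1.8]
finger_gap: 0.0416
```

move_arm(
  increments="0 0 0 0.1 0 0 0.3;0 0 0 0 0 0 0.3;0 0 0 0 0 0 0.4;0 0 0 0 0 0 0.6;0 0 0 0 0 0 0.6;0 0 0 0 0 0 0.6;0 0 0 -3 0 0 0.6;0 0 0 -4 0 0 0.6;0 0 0 -4 0 0 0.6;0 0 0 -4 0 0 0.6;0 0 0 0 0 5 0.6;0 0 0 0 0 5 0.6;0 0 0 0 0 5 0.6;0 0 0 0 0 5 0.6;0 0 0 0 0 5 0.6;0 0 0 0 0 0 0.6;0 0 0 0 0 0 0.6",
)

```text
time: 58.35
eef_pos: [0.5529, -0.5526, 0.166]
tcp_rot: [1.229, 1.197, -1.229]
contact_force: [0.4, 0.8, 0.4]
finger_gap: 0.0549
```

Run:
```python
from plan import *
plan((.5601,-.3018,.018),-1.596)
snap('scene','pics/scene21.png');snap('top','pics/top21.png')
crop('pics/scene21.png','pics/s1.png',110,100,370,290,3)
crop('pics/top21.png','pics/s2.png',50,80,450,290,2)
crop('pics/top21.png','pics/s3.png',340,160,460,280,5)
```

```text
t 58.35 pos [ 0.5529 -0.5526  0.166 ] phi -1.598 tilt x [-0.     0.001 -1.   ] F [0.4 0.8 0.4] gap 0.0549 q [-0.86  0.77  0.94  0.    1.44  0.74]
  rx -0.002 then shift cm x 14.80 y 0.09 z -25.09
```

View pics/s1.png

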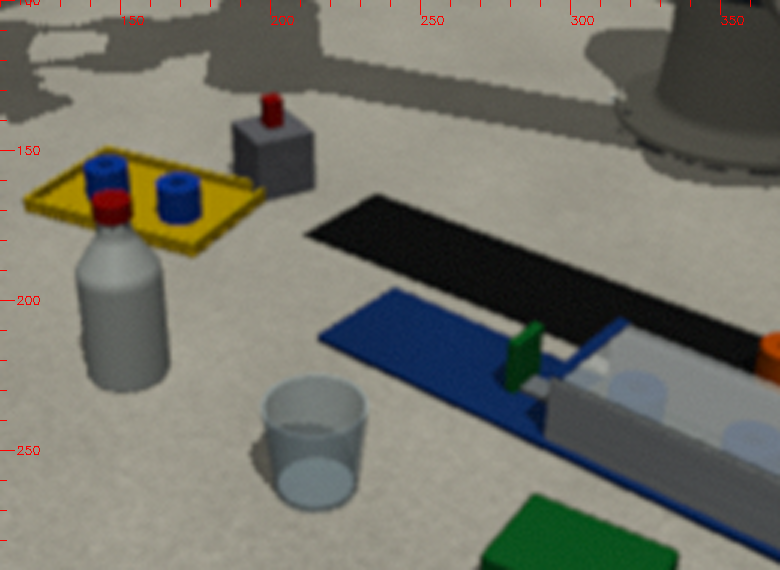

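View pics/s2.png

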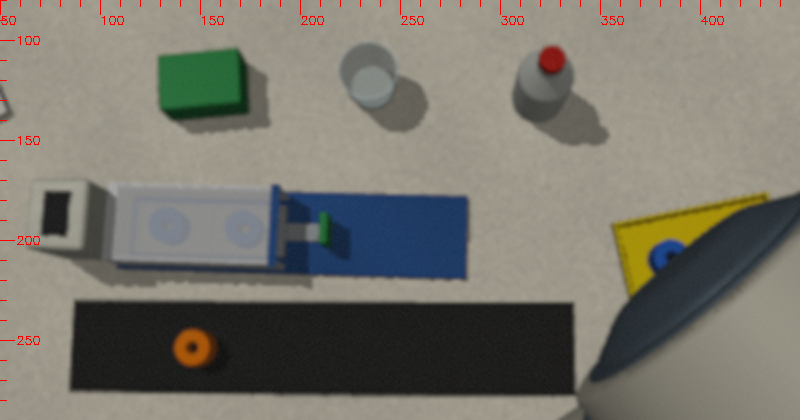

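View pics/s3.png

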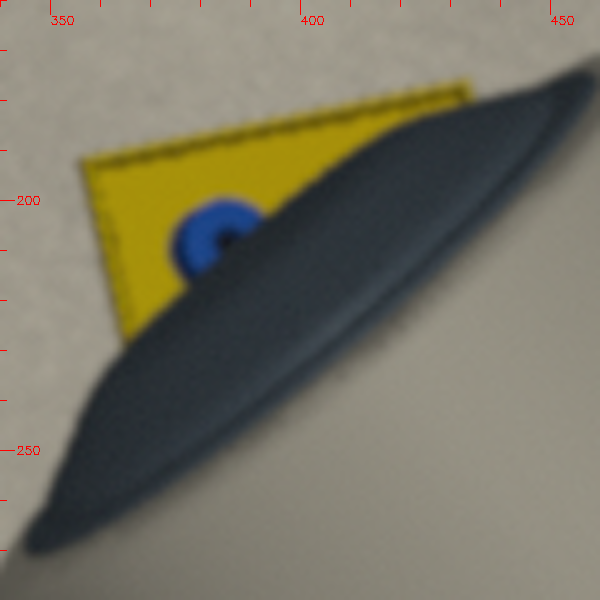

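Run:
```python
from fit import *
for t in ('0','21'):
    im=cv2.imread(f'pics/scene{t}.png'); m=mask_red(im)[120:155,180:225]; ys,xs=np.nonzero(m); print(t,len(ys),ys.mean()+120,ys.min()+120,ys.max()+120,xs.mean()+180)
    crop(f'pics/scene{t}.png',f'pics/t{t}.png',180,120,230,160,12)
```

```text
0 65 136.44615384615383 131 142 200.35384615384615
21 66 135.8939393939394 131 141 200.3939393939394
```

View pics/t21.png

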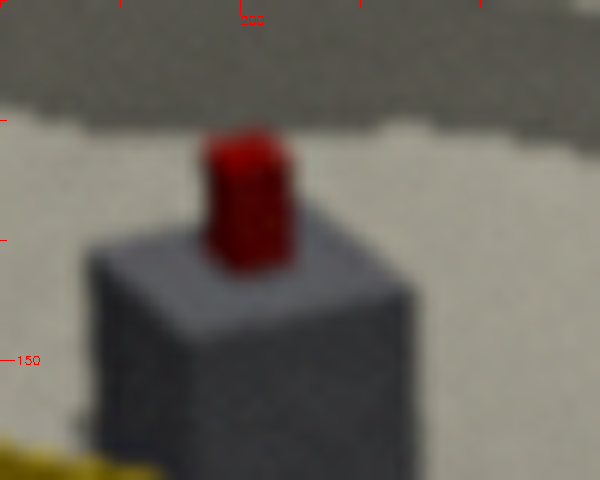

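Run:
```python
from plan import *
plan((.4475,-.285,.11),-1.596)
```

```text
t 58.45 pos [ 0.5536 -0.5508  0.1667] phi -1.596 tilt x [-0.     0.001 -1.   ] F [-0.2  0.  -0.3] gap 0.0546 q [-0.86  0.77  0.94  0.    1.44  0.74]
  rx 0.000 then shift cm x 5.67 y -11.28 z -26.30
```

move_arm(
  increments="0 0 0 0 -1.61 -3.76 0;0 0 0 0 -1.61 -3.76 0;0 0 0 0 -1.61 -3.76 0;0 0 0 0 -1.61 -3.76 0;0 0 0 0 -1.61 -3.76 0;0 0 0 0 -1.61 -3.75 0;0 0 0 0 -1.61 -3.75 0;0 0 0 2 0 0 0;0 0 0 2 0 0 0;0 0 0 1.7 0 0 0;0 0 0 0 0 0 0;0 0 0 0 0 0 0",
)

```text
time: 59.65
eef_pos: [0.4476, -0.2852, 0.1105]
tcp_rot: [1.227, 1.198, -1.227]
contact_force: [0.2, -0.1, 0.7]
finger_gap: 0.0002
```

move_arm(
  increments="0 0 0 0.7 0 0 0;0 0 0 0.5 0 0 0;0 0 0 0.2 0 0 0;0 0 0 0 0 0 0",
)

```text
time: 60.05
eef_pos: [0.4474, -0.2859, 0.0957]
tcp_rot: [1.228, 1.198, -1.228]
contact_force: [0.3, 0.7, 0.0]
finger_gap: 0.0007
```

move_arm(
  increments="0 0 0 0.1 0 0 0;0 0 0 0.1 0 0 0;0 0 0 0 0 0 0",
)

```text
time: 60.35
eef_pos: [0.4475, -0.286, 0.0939]
tcp_rot: [1.228, 1.197, -1.228]
contact_force: [-0.5, -0.5, 0.1]
finger_gap: 0.0007
```

move_arm(
  increments="0 0 0 0.1 0 0 0;0 0 0 0.1 0 0 0;0 0 0 0 0 0 0",
)

```text
time: 60.65
eef_pos: [0.4476, -0.2861, 0.0922]
tcp_rot: [1.228, 1.197, -1.228]
contact_force: [-0.7, 0.7, 7.1]
finger_gap: 0.0004
```

move_arm(
  increments="0 0 0 -1 0 0 0;0 0 0 -3 0 0 0;0 0 0 -4 0 0 0;0 0 0 -4 0 0 0;0 0 0 0 0 5 0.3;0 0 0 0 0 5 0.3;0 0 0 0 0 5 0.3;0 0 0 0 0 0 0.3;0 0 0 0 0 0 0.3",
)

```text
time: 61.55
eef_pos: [0.4433, -0.4367, 0.2119]
tcp_rot: [1.229, 1.197, -1.229]
contact_force: [-0.6, -0.0, 0.3]
finger_gap: 0.0273
```

Run:
```python
from plan import *
plan((.4475,-.285,.11),-1.596)
snap('scene','pics/scene22.png')
crop('pics/scene22.png','pics/u1.png',110,100,370,290,3)
```

```text
t 61.55 pos [ 0.4433 -0.4367  0.2119] phi -1.598 tilt x [-0.  0. -1.] F [-0.6 -0.   0.3] gap 0.0273 q [-0.87  0.49  1.35  0.    1.3   0.72]
  rx -0.002 then shift cm x 10.19 y 0.04 z -15.17
```

View pics/u1.png

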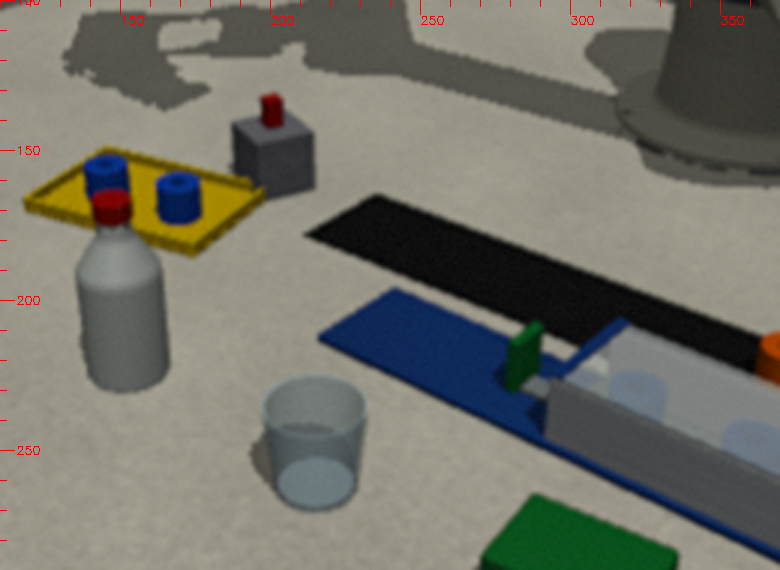

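Everything is in place: two sleeves upright in the tray, the pin home, two sleeves under the hood with the carriage in.

```bash
python3 -c "
from bench import robot
print(robot.finish_job())"
```

```text
the job is handed in; nothing more can be done
None
```

The job is done and handed in, at about 62 s of the 200 s allowed. No verdict was reported.

- **Probing:** Four blue sleeves stood on the mat. The 1st and 3rd from the stand are through-bored: the pin tip went down to about 5 mm above the table with no force. The 2nd is blind: 15–29 N resisted at about 12 mm. I did not probe the 4th, since two through-bored ones were already found. I left the orange look-alike alone.
- **Knock during the run:** The 3rd sleeve was knocked about 6 cm onto the mat's edge. I found it again in the camera picture, set it flat on the mat and then used it.
- **Carriage:** I drew it out to its stop and lowered the two through-bored sleeves over the nozzles with no resistance. I then pushed it home until it stopped, a travel of about 195 mm between the two stops.
- **Last checks:** The pictures show both sleeves under the hood and the other two upright in the tray. The bottle, beaker and green box look untouched. One picture showed the pin head about half a pixel high, so I touched its top with shut fingers. It was at 92.2 mm against 92 mm when home, so the pin is fully down.

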